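# Dry-lay the branch fittings round the tee

## Task

Lay the loose fittings out dry on the bench round the tee of the clipped-down pipe, end to end as they will be screwed together: in line with the pipe, off the open end of the tee, the double-ended nipple and beyond it the ball valve, handle up; off the side outlet of the tee the union, male tail towards the tee, and beyond it the bend, male end towards the union and open end pointing to the side where the valve is. Each lies flat, in line with the one before and facing it touching or with only a small gap (at most 15 mm). Leave the cap and the reducing socket where they are.

Things in the scene. Friction and masses are not known exactly. Their poses are not given: they have to be found in the camera images.
- run_port (a point): Mouth centre at the run end of a grey tee (44 mm across, 44 mm high, 76 mm long) screwed on a 34 mm pipe clipped to the bench; cannot move. Place and yaw (within 0.22 rad) change. -y points out of the mouth, away from the pipe, about to world -y; x, y level. 22 mm above the bench.
- branch_port (a point): Mouth centre of the tee's side outlet, 22 mm above the bench, axes as run_port: -x points straight out of this mouth, roughly to the robot. It lies 38 mm towards -x and 38 mm towards +y from run_port.
- nipple_c (a point): Centre of the loose grey nipple: male thread 33 mm across at both ends, eight-sided collar (40 mm across flats, 15 mm long) in the middle; 53 mm long along its y, ends at y = +/-26.5 mm, both alike. Lies on the collar, centre 20 mm up. 0.2 kg. Starts within 1.2 rad of yaw 0.
- valve_c (a point): Middle of the loose brass ball valve, 36.5 mm up: body 84 mm long along its y (ends alike, mouths at y = +/-42 mm), 46 mm wide, its axis 23 mm up, standing on flats. On top a rigid aluminium T handle, 14 mm wide (x), 62 mm long (y), from 55 to 72 mm up: a good grip. 0.55 kg. Starts within 1.2 rad of yaw 0.
- union_c (a point): Centre of the loose grey union, 76 mm long along its x: big eight-sided nut in the middle (54 mm across flats, x -12 to 12 mm: the grip), eight-sided female end (46 mm across, mouth at x = -38 mm), thin male threaded tail (33 mm across, end at x = +38 mm). Lies on the nut, centre 27 mm up. 0.4 kg. Starts within 1 rad of yaw 0.
- bend_c (a point): Middle of the curve of the loose grey quarter bend (only curved part), on its centre line, 21.5 mm up. Tube 40 mm thick, bent to 50 mm radius. Male end faces +x, its face centre at (57.4, 14.6) mm; female beaded end faces -y, mouth at (-14.6, -51.4) mm. Grip along the diagonal (-1, 1), 40 mm wide; hollow on the (1, -1) side. 0.4 kg. Starts within 0.9 rad of yaw 0.
- cap_c (a point): Centre of a loose grey pipe cap, a bystander: round, domed, 45 mm across, 33 mm high, standing mouth down. Not part of the job; leave it where it is.
- reducer_c (a point): Centre of a loose grey reducing socket, a bystander: round, 45 mm across at the foot, 37 mm at the open top, 45 mm high, upright. Not part of the job; leave it where it is.

How it is judged:
At the end, for the whole second after the job is handed in: Tee run, nipple, valve in line; tee side outlet, union (tail to tee), bend (male end to union, open end to the valve's side) in line. Each gap 0 to 15 mm, sideways within 12 mm (valve 15 mm), axes within 0.2 rad, all flat on the bench (valve and bend: tilt under 0.15 rad), released and at rest (y of nipple_c in the frame of run_port between -0.0425 and -0.0245 m and x of nipple_c in the frame of run_port between -0.012 and 0.012 m and angle between the y axis of each of nipple_c, valve_c and the y axis of run_port, either way round below 0.2 rad and horizontal distance between valve_c and nipple_c below 0.084 m and y of valve_c in the frame of run_port below -0.085 m and x of valve_c in the frame of run_port between -0.015 and 0.015 m and x of union_c in the frame of branch_port between -0.054 and -0.036 m and y of union_c in the frame of branch_port between -0.012 and 0.012 m and x of branch_port in the frame of union_c above 0.02 m and angle between the x axis of each of union_c, bend_c and the x axis of branch_port, either way round below 0.2 rad and x of union_c in the frame of bend_c between 0.0934 and 0.1114 m and y of union_c in the frame of bend_c between 0.0026 and 0.0266 m and x of bend_c in the frame of branch_port below -0.12 m and linear speed of each of nipple, valve, union, bend below 0.01 m/s and height (world z) of each of nipple_c, valve_c, union_c, bend_c below 0.045 m and angle between each of valve_c, bend_c's own z axis and vertical below 0.15 rad); the robot touches nothing.
It fails at once if the cap was moved more than 25 mm (distance of cap_c from where it was at the start of the episode above 0.025 m).
It fails at once if the reducing socket was moved more than 25 mm (distance of reducer_c from where it was at the start of the episode above 0.025 m).
It also fails if it takes over 109 s, if anything falls off the work surface, if the arm or the gripper's body presses on something with over 40 N, if the wrist force passes 120 N, or if a joint passes its speed limit or range.

## Robot

A 7-joint arm with a two-finger parallel gripper is mounted at the origin on the work surface. World frame = base frame: x ahead of the robot, y to its left, z up, the work surface at z = 0. Lengths are in m, angles in rad, forces in N, time in s.
With the tool pointing down it reaches from about 0.4 to 0.85 m from the base axis. Payload 10.4 kg.
Tool frame: the origin (TCP) lies midway between the tips of the shut fingers; the grasp point (between the pads) lies 19 mm behind it (manip.pinch_z is the distance from the TCP to the grasp point, in m); y points along the fingers, x is the direction in which the jaws open and shut, and the axes are right-handed (so a half turn about y gives the same grasp; the last joint's range is limited). The gripper opens to 85 mm and grips with 20 to 120 N. Pads are 22 mm wide; open, the fingers measure 114 mm over their backs; the gripper's body (76 mm by 85 mm) begins 54 mm behind the grasp point. The pads swing forward as they close: fully open they stand 13 mm farther back than shut.
Start: joints at [1.179, 0.332, -0.065, 1.46, 0.022, 1.35, -0.088], TCP at [0.225, -0.583, 0.231] pointing down, gripper open.
Joint ranges: [-2.6, 2.6], [-0.5, 2.12], [-1.47, 1.34], [0.16, 2.42], [-1.27, 4.41], [0.06, 2.06], [-2.6, 2.6]. Speed limits (rad/s): [2.22, 2.22, 2.79, 2.79, 3.14, 3.14, 3.14].

## Interface

Orientations are given as a unit quaternion [x, y, z, w].
In Python, from workcell import manip gives the robot as it stands.
- The arm moves only by the shell command python3 -m pendant 'ROWS' [OPENING] [FORCE]. ROWS is a JSON object of lists of equal length, an entry for each row: "offset": the shift along the tool's x, y, z scaled (see below), a list of three; "turn": the turn, a rotation vector about the tool's x, y, z scaled (see below), a list of three. A call has 1 to 12 rows; each row is the pose to reach, as a shift and turn from the pose measured when the call began, along the tool's axes at that moment; what a row does not reach only later rows make up. The controller multiplies each number of a shift by 200 mm and each number of a turn by 45 degrees. A row lasts 1/8 s, in which the tool goes at most 62.5 mm and 10.7 degrees, less where a joint would pass 70% of its speed; a pose out of reach is approached as far as the arm can. A call with a number of a shift or a turn outside -1 to 1 is refused whole. A call with a gripper value outside its range is refused whole. OPENING is the opening in per cent of the stroke, from 0 (shut) to 100 (fully open), set as the call begins (- or left out, the last holds). The fingers move at their own pace and stop on an object; FORCE is the grip in N (left out, the last holds). Time passes only in rows, so rows that repeat a pose let the fingers close. It gives the time, the measured TCP pose, the force and the opening at its end, in the units of the state.
- manip.get_obs(): the state, without advancing time (a new reading comes with each control period).
- manip.camera(name): name is "side" or "top"; returns (picture, depth): 480x640x3 uint8, red, green, blue; 480x640 float32, m along the optical axis (not along the pixel's ray), 0 where there is no reading.
- manip.camera_model(name): a dict with "intrinsics" (3x3 intrinsics, pixels), "k1" (the pictures are not rectified: a ray, as slopes to the right and down, at radius r is drawn at 1 + k1 r^2 times it, then the intrinsics apply), "R" (3x3) and "t" (3): a world point X has camera coordinates R X + t. Camera axes: x right, y down, z forward; pixel columns grow to the right and rows downward; lengths in m; the calibration is good to about 2 mm. A picture is of the moment at which its call begins. camera_model takes no time and is no camera call.
- manip.hand_in(): hands the job in, once; it reports no verdict.
The state is a dict: "clock": time; "joint_pos": joint angles; "joint_velocities": joint speeds; "tau": joint torques, N m; "position": TCP position; "ee_rot": TCP orientation; "ft_force": force on the tool from outside, world axes, zero at the start; "torque": the same for the moment, N m; "grip_width": opening from 0.0 (shut) to 1.0 (fully open).
Only numpy, scipy, OpenCV 4.12 (cv2) and the standard library are available. Lean on these libraries where they do the work, as an engineer would, in place of code of your own. Each camera call takes 0.05 s, during which the arm holds its last target. There are 200 camera calls.

## Working session

There is one attempt and no reset: what is moved stays moved. The work goes in short steps, Python scripts to look and compute and a shell command to move; the robot and the scene stay as the last step left them, time stands still between calls to the robot, and variables do not carry over. Pictures are saved under pics/ and viewed, about 12 in all and at most 16, crops included, and the job is handed in when it is done.

```bash
ls; mkdir -p pics; python3 - <<'E'
from workcell import manip
import cv2
for n in("top","side"):
    p,d=manip.camera(n); cv2.imwrite(f"pics/{n}0.png",p[:,:,::-1]); 
    import numpy as np; np.save(f"{n}0.npy",d)
    m=manip.camera_model(n); print(n,m)
print(manip.get_obs(),manip.pinch_z)
E
```

```text
pics
top {'intrinsics': array([[534.6338072 ,   0.        , 311.34962213],
       [  0.        , 534.6338072 , 236.86393111],
       [  0.        ,   0.        ,   1.        ]]), 'k1': 0.033523375964963215, 'R': array([[-1.56288089e-02, -9.99876874e-01, -1.40580643e-03],
       [-9.91016356e-01,  1.56770529e-02, -1.32818719e-01],
       [ 1.32824404e-01, -6.82621207e-04, -9.91139350e-01]]), 't': array([0.0120356 , 0.5667952 , 1.26506991])}
side {'intrinsics': array([[622.75115037,   0.        , 306.87156904],
       [  0.        , 622.75115037, 238.37150136],
       [  0.        ,   0.        ,   1.        ]]), 'k1': -0.10695141625927367, 'R': array([[ 0.82858068, -0.55982202, -0.00730471],
       [-0.42899597, -0.62645627, -0.65078031],
       [ 0.35974507,  0.54235768, -0.75923095]]), 't': array([-0.44221417,  0.29852055,  1.15215307])}
{'clock': 0.1, 'joint_pos': array([ 1.17941381,  0.33281385, -0.0647048 ,  1.4608302 ,  0.0215946 ,
        1.34991187, -0.08847611]), 'joint_velocities': array([-0.00033763, -0.00143287, -0.00041529, -0.00209007,  0.0007108 ,
       -0.00039591,  0.00076966]), 'tau': array([ 2.78291802e-03, -6.26747561e+01,  5.02047711e-02, -3.92432606e+01,
        1.64538121e-02,  6.98555581e-03, -8.30520821e-05]), 'position': array([ 0.22518337, -0.58267206,  0.23060523]), 'ee_rot': array([-0.58296838,  0.40021595, -0.39945703,  0.58344592]), 'ft_force': array([-0.92566142, -0.42760654,  0.14048943]), 'torque': array([ 0.00037979, -0.00116634, -0.02397548]), 'grip_width': 0.9968886087810152} 0.0187
```

View pics/top0.png

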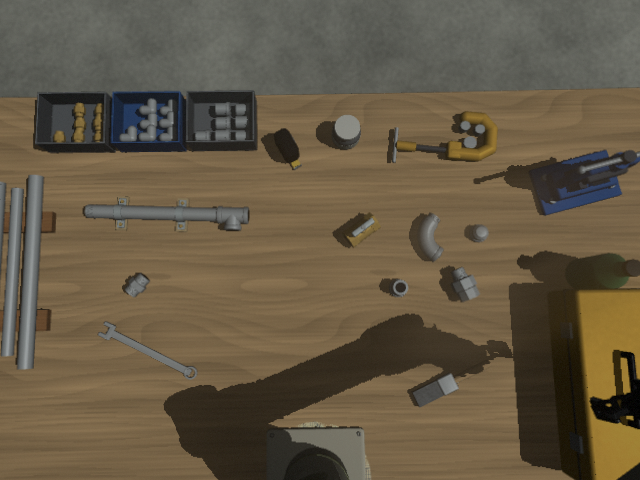

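View pics/side0.png

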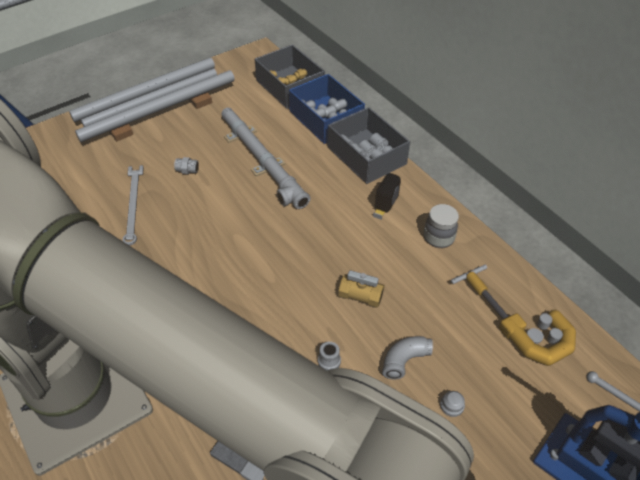

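```bash
cat > h.py <<'E'
import numpy as np,cv2
from workcell import manip
def rays(n,uv):
    m=manip.camera_model(n);K=m["intrinsics"]
    return cv2.undistortPoints(np.asarray(uv,float).reshape(-1,1,2),K,np.array([m["k1"],0,0,0.]))[:,0],m
def pix2plane(n,uv,z):
    s,m=rays(n,uv);d=np.c_[s,np.ones(len(s))]@m["R"];c=-m["R"].T@m["t"]
    return c+d*((z-c[2])/d[:,2])[:,None]
def cloud(n,d):
    v,u=np.mgrid[:480,:640];s,m=rays(n,np.c_[u.ravel(),v.ravel()])
    X=(np.c_[s,np.ones(len(s))]*d.reshape(-1,1)-m["t"])@m["R"]
    X[d.ravel()==0]=np.nan
    return X.reshape(480,640,3)
def proj(n,X):
    m=manip.camera_model(n)
    return cv2.projectPoints(np.asarray(X,float).reshape(-1,1,3),cv2.Rodrigues(m["R"])[0],m["t"],m["intrinsics"],np.array([m["k1"],0,0,0.]))[0][:,0]
def snap(n,tag):
    p,d=manip.camera(n);cv2.imwrite(f"pics/{n}{tag}.png",p[:,:,::-1]);np.save(f"{n}{tag}.npy",d);return p,d
E
python3 - <<'E'
from h import *
B=dict(tee=(80,195,255,240),nip=(118,265,158,303),valve=(330,205,385,252),bend=(408,205,448,267),union=(445,258,485,305),cap=(463,220,492,247),red=(385,270,412,300))
d=np.load("top0.npy");X=cloud("top",d)
w=X[240:260,260:320].reshape(-1,3);print("bench z",np.nanmean(w[:,2]),np.nanstd(w[:,2]))
for k,(a,b,c,e) in B.items():
    P=X[b:e,a:c].reshape(-1,3);P=P[P[:,2]>0.008]
    r=cv2.minAreaRect((P[:,:2]*1000).astype(np.float32))
    q=np.cov(P[:,:2].T);w,v=np.linalg.eigh(q)
    print(k,len(P),"zmax %.3f"%np.percentile(P[:,2],98),"mean",P[:,:2].mean(0).round(4),"rect",np.round(r[0]),np.round(r[1]),round(r[2],1),"major",v[:,1].round(3))
I=cv2.imread("pics/top0.png");crops=[cv2.resize(I[y:y+60,x:x+64],None,fx=6,fy=6,interpolation=cv2.INTER_CUBIC) for x,y in((105,255),(328,200),(400,205),(432,252))]
c=np.vstack([np.hstack(crops[:2]),np.hstack(crops[2:])]);cv2.imwrite("pics/c0.png",cv2.resize(c,(768,600)) if c.shape[0]>600 else c)
E
```

```text
bench z 0.0006381552277862086 0.002670167704903428
tee 2674 zmax 0.046 mean [0.6309 0.3468] rect [632. 365.] [414.  96.] 83.7 major [0.06  0.998]
nip 372 zmax 0.044 mean [0.4582 0.4246] rect [467. 421.] [74. 70.] 6.2 major [-0.81   0.587]
valve 674 zmax 0.076 mean [ 0.5827 -0.118 ] rect [ 581. -125.] [ 97. 104.] 67.9 major [-0.577  0.816]
bend 790 zmax 0.044 mean [ 0.5633 -0.2831] rect [ 576. -286.] [138.  70.] 20.9 major [-0.999 -0.041]
union 672 zmax 0.057 mean [ 0.4449 -0.3582] rect [ 447. -356.] [78. 67.] 24.2 major [-0.954 -0.301]
cap 262 zmax 0.035 mean [ 0.5733 -0.4068] rect [ 569. -416.] [60. 42.] 53.0 major [-0.895 -0.447]
red 272 zmax 0.050 mean [ 0.4414 -0.2035] rect [ 442. -203.] [44. 42.] 89.1 major [-0.996 -0.092]
```

View pics/c0.png

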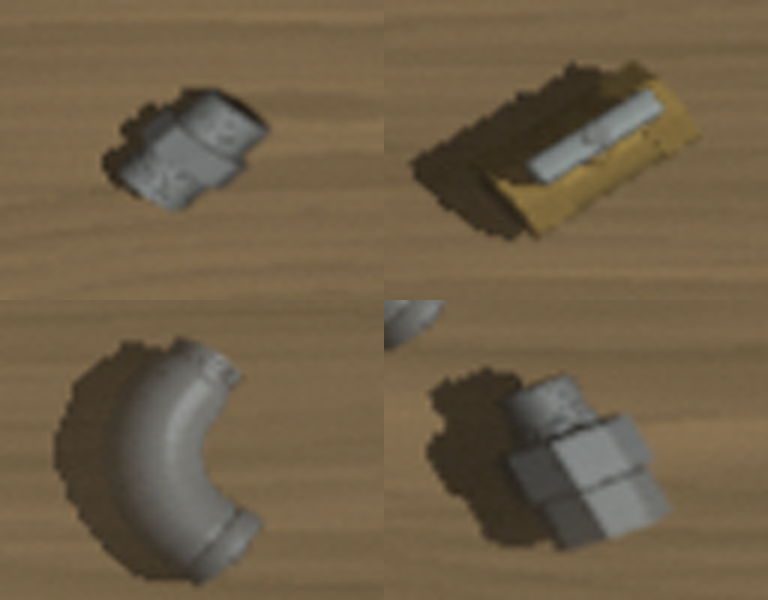

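```bash
cat >> h.py <<'E'
def grey(p,box,smax=60,vmin=40):
    a,b,c,e=box;h=cv2.cvtColor(p,cv2.COLOR_RGB2HSV);M=np.zeros((480,640),np.uint8)
    M[b:e,a:c]=((h[b:e,a:c,1]<smax)&(h[b:e,a:c,2]>vmin))*255
    n,L,S,_=cv2.connectedComponentsWithStats(M)
    k=1+np.argmax(S[1:,4]);return (L==k).astype(np.uint8)
def rect(n,M,z):
    v,u=np.nonzero(M);P=pix2plane(n,np.c_[u,v],z)[:,:2]
    c,s,a=cv2.minAreaRect((P*1000).astype(np.float32));a=np.deg2rad(a)
    ax=np.array([[np.cos(a),np.sin(a)],[-np.sin(a),np.cos(a)]])
    if s[1]>s[0]: ax=ax[::-1];s=s[::-1]
    return P,np.array(c)/1000,s,ax[0]
E
python3 - <<'E'
from h import *
p=cv2.imread("pics/top0.png")[:,:,::-1].copy()
m=manip.camera_model("top");print("cam",(-m["R"].T@m["t"]).round(3))
B=dict(tee=(80,195,255,240,.022),nip=(118,265,158,303,.020),valve=(330,205,385,252,.072),bend=(408,205,448,267,.0215),union=(445,258,485,305,.027),cap=(463,220,492,247,.02),red=(385,270,412,300,.03))
O=p.copy()
for k,b in B.items():
    M=grey(p,b[:4]);P,c,s,ax=rect("top",M,b[4]);np.save(f"P_{k}.npy",P)
    w,v=np.linalg.eigh(np.cov(P.T))
    print(k,M.sum(),"rect",c.round(4),np.round(s,1),"dir",ax.round(3),"| mean",P.mean(0).round(4),"pca",v[:,1].round(3))
    cs,_=cv2.findContours(M,0,1);cv2.drawContours(O,cs,-1,(255,0,0),1)
P=np.load("P_bend.npy")
o,s=cv2.convexHull((P*1000).astype(np.float32)),0
# tee: width profile along the pipe
P=np.load("P_tee.npy")
for y in np.arange(.17,.50,.006):
    q=P[abs(P[:,1]-y)<.003,0]
    if len(q): print("%.3f: %.4f %.4f"%(y,q.min(),q.max()),end=" | ")
cv2.imwrite("pics/m0.png",np.vstack([cv2.resize(O[185:245,75:275],None,fx=4,fy=4)[:,:,::-1],np.hstack([cv2.resize(O[258:308,110:165],None,fx=4,fy=4),cv2.resize(O[200:250,325:390],None,fx=4,fy=4),cv2.resize(O[205:255,405:485],None,fx=4,fy=4)])[:,:,::-1],cv2.resize(O[255:305,380:580],None,fx=3,fy=3)[:,:,::-1].copy().__class__((150,800,3),np.uint8)*0 if 0 else cv2.copyMakeBorder(cv2.resize(O[255:305,380:580],None,fx=3,fy=3)[:,:,::-1],0,0,0,200,0)]))
E
```

```text
cam [0.394 0.004 1.329]
tee 2609 rect [0.632  0.3612] [405.5  73.4] dir [0.048 0.999] | mean [0.6325 0.3524] pca [0.057 0.998]
nip 348 rect [0.458  0.4315] [56.9 42.1] dir [-0.712  0.703] | mean [0.4582 0.4303] pca [-0.716  0.698]
valve 153 rect [ 0.5842 -0.1194] [61.5 14.3] dir [-0.588  0.809] | mean [ 0.5842 -0.1192] pca [-0.589  0.808]
bend 654 rect [ 0.564  -0.2906] [114.1  52.6] dir [0.997 0.083] | mean [ 0.5643 -0.2893] pca [-0.999 -0.044]
union 608 rect [ 0.4481 -0.3642] [79.1 56.9] dir [0.916 0.401] | mean [ 0.446  -0.3658] pca [-0.901 -0.435]
cap 208 rect [ 0.5717 -0.4145] [42.3 35.1] dir [-0.988  0.153] | mean [ 0.5722 -0.4135] pca [-0.932  0.362]
red 170 rect [ 0.4404 -0.2079] [42.5 37.4] dir [-0.984  0.177] | mean [ 0.4398 -0.207 ] pca [-0.928  0.374]
0.170: 0.6063 0.6465 | 0.176: 0.6089 0.6441 | 0.182: 0.5914 0.6442 | 0.188: 0.5915 0.6443 | 0.194: 0.5916 0.6444 | 0.200: 0.5917 0.6470 | 0.206: 0.5918 0.6471 | 0.212: 0.5919 0.6472 | 0.218: 0.5920 0.6473 | 0.224: 0.6072 0.6499 | 0.230: 0.6072 0.6500 | 0.236: 0.6098 0.6476 | 0.242: 0.6149 0.6451 | 0.248: 0.6150 0.6452 | 0.25
[... 238 characters left out ...]
0 0.6664 | 0.320: 0.5936 0.6665 | 0.326: 0.5937 0.6666 | 0.332: 0.5938 0.6667 | 0.338: 0.6164 0.6516 | 0.344: 0.6190 0.6492 | 0.350: 0.6191 0.6493 | 0.356: 0.6192 0.6494 | 0.362: 0.6192 0.6495 | 0.368: 0.6194 0.6496 | 0.374: 0.6194 0.6496 | 0.380: 0.6195 0.6523 | 0.386: 0.6196 0.6523 | 0.392: 0.6197 0.6524 | 0.398: 0.6198 0.6525 | 0.404: 0.6199 0.6526 | 0.410: 0.6200 0.6527 | 0.416: 0.6201 0.6528 | 0.422: 0.6227 0.6529 | 0.428: 0.6228 0.6530 | 0.434: 0.6229 0.6531 | 0.440: 0.6229 0.6531 | 0.446: 0.6231 0.6532 | 0.452: 0.6231 0.6533 | 0.458: 0.6232 0.6559 | 0.464: 0.6009 0.6737 | 0.470: 0.6009 0.6738 | 0.476: 0.6010 0.6739 | 0.482: 0.6011 0.6638 | 0.488: 0.6212 0.6564 | 0.494: 0.6238 0.6564 |
```

View pics/m0.png

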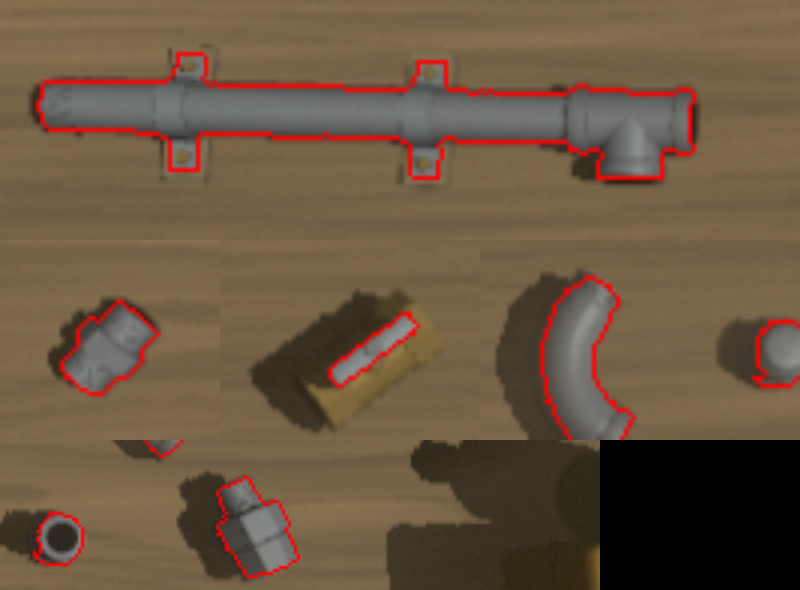

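```bash
cat >> h.py <<'E'
from scipy.spatial.transform import Rotation as R
def go(x,y,z,jaw):
    """print scaled offset/turn to TCP (x,y,z), tool y down, jaw direction at world angle jaw (mod pi)"""
    o=manip.get_obs();Q=R.from_quat(o["ee_rot"]);A=Q.as_matrix()
    best=None
    for k in(-1,0,1,2):
        j=jaw+k*np.pi;X=np.array([np.cos(j),np.sin(j),0]);Y=np.array([0,0,-1.])
        T=R.from_matrix(np.c_[X,Y,np.cross(X,Y)]);r=(Q.inv()*T).as_rotvec()
        if best is None or np.linalg.norm(r)<np.linalg.norm(best): best=r
    off=A.T@(np.array([x,y,z])-o["position"])
    print("clock %.2f"%o["clock"],"pos",o["position"].round(4),"grip %.3f"%o["grip_width"],"j",o["joint_pos"].round(2),"jawang %.3f"%np.arctan2(A[1,0],A[0,0]))
    print(" offset",(off/.2).round(3),"turn",(best/(np.pi/4)).round(3),"rows>=",np.ceil(max(np.linalg.norm(off)/.0625,np.rad2deg(np.linalg.norm(best))/10.7)))
E
python3 - <<'E'
from h import *
from scipy.optimize import least_squares
P=np.load("P_bend.npy")
hull=P[:,:]
# outer contour: largest-y point per x slice (outer side faces +y)
xs=np.arange(P[:,0].min()+.015,P[:,0].max()-.015,.002)
O=np.array([[x,P[abs(P[:,0]-x)<.0013,1].max()] for x in xs])
I=np.array([[x,P[abs(P[:,0]-x)<.0013,1].min()] for x in np.arange(.552,.578,.002)])
f=least_squares(lambda c:np.hypot(*(O-c[:2]).T)-.070,[.56,-.33,])
f2=least_squares(lambda c:np.hypot(*(O-c[:2]).T)-c[2],[.56,-.33,.07])
C=f.x;print("C",C.round(4),f2.x.round(4),"inner min y",I[:,1].round(3))
d=P.mean(0)-C;a=np.arctan2(d[1],d[0]);yaw=a-3*np.pi/4
print("yaw",yaw,"bend_c",(C+.05*np.array([np.cos(a),np.sin(a)])).round(4))
T=np.load("P_tee.npy");q=T[(T[:,0]<.602)&(T[:,1]<.25)];print("branch y",q[:,1].min(),q[:,1].max(),q[:,0].min())
c=manip.get_obs()
go(.448,-.364,.12,.42+np.pi/2)
E
```

```text
C [ 0.567  -0.3347] [ 0.5672 -0.3385  0.0736] inner min y [-0.301 -0.298 -0.299 -0.296 -0.296 -0.296 -0.296 -0.297 -0.297 -0.297
 -0.297 -0.297 -0.297]
yaw -0.725528296754198 bend_c [ 0.564  -0.2848]
branch y 0.17906445448199257 0.21857924563524941 0.5914226561231473
clock 0.10 pos [ 0.2252 -0.5827  0.2306] grip 0.997 j [ 1.18  0.33 -0.06  1.46  0.02  1.35 -0.09] jawang -1.202
 offset [-0.617  0.554  1.433] turn [ 0.    -0.065 -0.002] rows>= 6.0
```

```bash
python3 -m pendant '{"offset":[[-0.4,0.3,0.9],[-0.4,0.3,0.9],[-0.4,0.3,0.9],[-0.4,0.3,0.9]],"turn":[[0,-0.065,0],[0,-0.065,0],[0,-0.065,0],[0,-0.065,0]]}' 100 60; python3 -c "
from h import *
go(.448,-.364,.12,.42+np.pi/2);go(.448,-.364,.004,.42+np.pi/2)"
```

```text
clock: 0.6
position: [0.367, -0.439, 0.1693]
ee_rot: [-0.593, 0.384, -0.382, 0.595]
ft_force: [-0.8, -0.8, -0.2]
grip_width: 1.002
clock 0.60 pos [ 0.367  -0.439   0.1693] grip 1.002 j [ 0.96  0.27 -0.19  1.68  0.05  1.2  -0.39] jawang -1.145
 offset [-0.173  0.248  0.523] turn [-0.001  0.007 -0.005] rows>= 2.0
clock 0.60 pos [ 0.367  -0.439   0.1693] grip 1.002 j [ 0.96  0.27 -0.19  1.68  0.05  1.2  -0.39] jawang -1.145
 offset [-0.171  0.828  0.523] turn [-0.001  0.007 -0.005] rows>= 4.0
```

```bash
python3 -m pendant '{"offset":[[-0.173,0.248,0.523],[-0.173,0.248,0.523],[-0.173,0.25,0.523],[-0.172,0.5,0.523],[-0.171,0.7,0.523],[-0.171,0.828,0.523],[-0.171,0.828,0.523]],"turn":[[0,0.007,0],[0,0.007,0],[0,0.007,0],[0,0.007,0],[0,0.007,0],[0,0.007,0],[0,0.007,0]]}' 100 60; python3 - <<'E'
from h import *
go(.448,-.364,.004,.42+np.pi/2)
a,_=snap("top","1");b,_=snap("side","1")
cv2.imwrite("pics/v1.png",np.hstack([cv2.resize(a[230:330,400:520],(480,400)),cv2.resize(b[300:480,150:294],(320,400))])[:,:,::-1])
E
```

```text
clock: 1.48
position: [0.446, -0.3643, 0.0022]
ee_rot: [-0.592, 0.388, -0.383, 0.594]
ft_force: [0.6, -0.9, 1.0]
grip_width: 1.003
clock 1.48 pos [ 0.446  -0.3643  0.0022] grip 1.003 j [ 0.8   0.48 -0.23  1.79  0.13  0.89 -0.64] jawang -1.152
 offset [ 0.003 -0.009  0.01 ] turn [ 0.002 -0.001 -0.009] rows>= 1.0
```

View pics/v1.png

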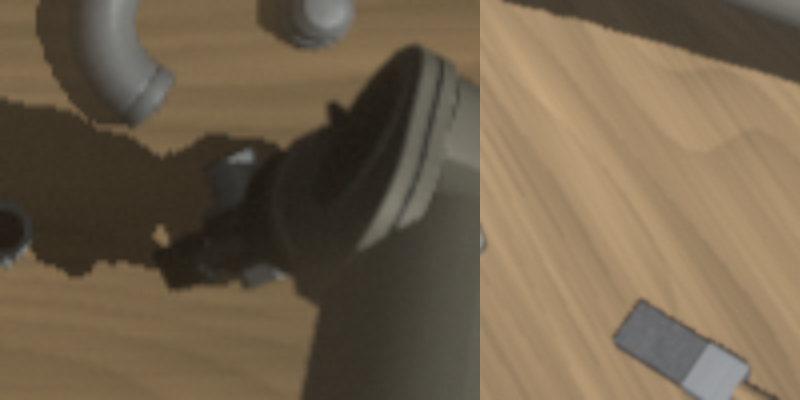

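The open jaws straddle the union's nut, with the tail visible up-left at crop (235,165). Close and lift.

```bash
python3 -m pendant '{"offset":[[0,0,0],[0,0,0],[0,0,0],[0,0,0],[0,0,0],[0,0,0]],"turn":[[0,0,0],[0,0,0],[0,0,0],[0,0,0],[0,0,0],[0,0,0]]}' 0 60;  python3 -m pendant '{"offset":[[0,-0.2,0],[0,-0.5,0],[0,-0.6,0],[0,-0.6,0]],"turn":[[0,0,0],[0,0,0],[0,0,0],[0,0,0]]}' ; python3 -c "
from h import *
go(.545,.2035,.12,-.042+np.pi/2)"
```

```text
clock: 2.33
position: [0.4485, -0.3659, 0.0064]
ee_rot: [-0.592, 0.385, -0.385, 0.594]
ft_force: [-3.6, 0.9, 7.4]
grip_width: 0.622
clock: 2.82
position: [0.449, -0.3666, 0.1281]
ee_rot: [-0.593, 0.384, -0.386, 0.593]
ft_force: [1.2, -0.2, -4.7]
grip_width: 0.623
clock 2.83 pos [ 0.449  -0.3666  0.1281] grip 0.623 j [ 0.81  0.32 -0.25  1.7   0.09  1.12 -0.61] jawang -1.152
 offset [-2.409  0.04   1.598] turn [-0.004  0.587  0.001] rows>= 10.0
```

```bash
python3 -m pendant '{"offset":[[-0.3,0,0.2],[-0.6,0,0.4],[-0.9,0,0.6],[-1,0,0.65],[-1,0,0.65]],"turn":[[0,0,0],[0,0,0],[0,0,0],[0,0,0],[0,0,0]]}'; python3 -m pendant '{"offset":[[-0.3,0,0.2],[-0.6,0,0.4],[-0.9,0,0.6],[-1,0,0.65],[-1,0,0.65],[-1,0,0.65]],"turn":[[0,0.1,0],[0,0.3,0],[0,0.4,0],[0,0.587,0],[0,0.587,0],[0,0.587,0]]}' ; python3 -c "
from h import *
go(.545,.2035,.12,-.042+np.pi/2);go(.545,.2035,.008,-.042+np.pi/2)"
```

```text
clock: 3.45
position: [0.4859, -0.126, 0.1265]
ee_rot: [-0.594, 0.383, -0.383, 0.595]
ft_force: [0.1, -0.1, -4.1]
grip_width: 0.623
clock: 4.2
position: [0.521, 0.1088, 0.1254]
ee_rot: [-0.492, 0.509, -0.508, 0.491]
ft_force: [0.5, -0.8, -3.1]
grip_width: 0.623
clock 4.20 pos [0.521  0.1088 0.1254] grip 0.623 j [ 0.17  0.26 -0.53  1.81  0.15  1.11 -2.01] jawang -1.605
 offset [-0.477  0.027  0.104] turn [ 0.002  0.01  -0.001] rows>= 2.0
clock 4.20 pos [0.521  0.1088 0.1254] grip 0.623 j [ 0.17  0.26 -0.53  1.81  0.15  1.11 -2.01] jawang -1.605
 offset [-0.477  0.587  0.105] turn [ 0.002  0.01  -0.001] rows>= 3.0
```

```bash
python3 -m pendant '{"offset":[[-0.3,0,0.07],[-0.477,0.02,0.105],[-0.477,0.1,0.105],[-0.477,0.3,0.105],[-0.477,0.45,0.105],[-0.477,0.54,0.105],[-0.477,0.59,0.105],[-0.477,0.59,0.105],[-0.477,0.59,0.105]],"turn":[[0,0.01,0],[0,0.01,0],[0,0.01,0],[0,0.01,0],[0,0.01,0],[0,0.01,0],[0,0.01,0],[0,0.01,0],[0,0.01,0]]}'; python3 -c "
from h import *
go(.545,.2035,.007,-.042+np.pi/2)"
```

```text
clock: 5.32
position: [0.5457, 0.2035, 0.0081]
ee_rot: [-0.489, 0.511, -0.51, 0.49]
ft_force: [0.7, 0.3, -3.8]
grip_width: 0.623
clock 5.33 pos [0.5457 0.2035 0.0081] grip 0.623 j [-0.02  0.52 -0.51  1.77  0.31  0.94 -2.27] jawang -1.613
 offset [ 0.     0.005 -0.003] turn [ 0.    -0.    -0.001] rows>= 1.0
```

```bash
python3 -m pendant '{"offset":[[0,0.009,0],[0,0.009,0],[0,0.009,0]],"turn":[[0,0,0],[0,0,0],[0,0,0]]}';python3 -m pendant '{"offset":[[0,0.009,0],[0,0.009,0],[0,0.009,0],[0,0.009,0],[0,0.005,0],[0,-0.2,0],[0,-0.5,0],[0,-0.6,0],[0,-0.6,0]],"turn":[[0,0,0],[0,0,0],[0,0,0],[0,0,0],[0,0,0],[0,0,0],[0,0,0],[0,0,0],[0,0,0]]}' 100; python3 -c "
from h import *
go(.564,-.281,.12,3*np.pi/4-.7255)"
```

```text
clock: 5.7
position: [0.546, 0.2035, 0.0066]
ee_rot: [-0.489, 0.511, -0.51, 0.49]
ft_force: [0.9, -0.3, -1.8]
grip_width: 0.626
clock: 6.82
position: [0.5467, 0.2036, 0.1279]
ee_rot: [0.488, -0.51, 0.511, -0.49]
ft_force: [-1.1, -0.2, -1.2]
grip_width: 1.0
clock 6.83 pos [0.5467 0.2036 0.1279] grip 1.000 j [ 0.02  0.37 -0.56  1.68  0.21  1.15 -2.2 ] jawang -1.613
 offset [2.417 0.036 0.189] turn [-0.004 -0.13  -0.002] rows>= 8.0
```

```bash
python3 -m pendant '{"offset":[[0.3,0,0.02],[0.6,0,0.05],[0.9,0,0.08],[1,0,0.08],[1,0,0.08]],"turn":[[0,0,0],[0,-0.05,0],[0,-0.13,0],[0,-0.13,0],[0,-0.13,0]]}'; python3 -m pendant '{"offset":[[0.3,0,0],[0.6,0,0],[0.9,0,0],[1,0,0],[1,0,0]],"turn":[[0,0,0],[0,0,0],[0,0,0],[0,0,0],[0,0,0]]}' ; python3 -c "
from h import *
go(.564,-.281,.12,3*np.pi/4-.7255)
go(.564,-.281,.003,3*np.pi/4-.7255)
p,d=snap('top','2')
M=grey(p,(205,222,262,275));P,c,s,ax=rect('top',M,.027);print(c,s,ax,P[P[:,0]<.58].min(0),P[P[:,0]<.58].max(0))
cv2.imwrite('pics/v2.png',cv2.resize(p[180:300,180:340],(640,480))[:,:,::-1])
"
```

```text
clock: 7.45
position: [0.5532, 0.001, 0.1258]
ee_rot: [-0.513, 0.486, -0.486, 0.514]
ft_force: [0.6, 0.6, 0.6]
grip_width: 1.0
clock: 8.07
position: [0.5643, -0.1981, 0.1245]
ee_rot: [-0.513, 0.487, -0.485, 0.514]
ft_force: [0.0, 0.6, -0.2]
grip_width: 1.0
clock 8.07 pos [ 0.5643 -0.1981  0.1245] grip 1.000 j [ 0.57  0.38 -0.38  1.65  0.15  1.14 -1.36] jawang -1.515
 offset [ 0.414  0.021 -0.025] turn [ 0.001 -0.006 -0.003] rows>= 2.0
clock 8.07 pos [ 0.5643 -0.1981  0.1245] grip 1.000 j [ 0.57  0.38 -0.38  1.65  0.15  1.14 -1.36] jawang -1.515
 offset [ 0.415  0.606 -0.024] turn [ 0.001 -0.006 -0.003] rows>= 3.0
[0.55777112 0.19888266] (101.31671905517578, 73.89993286132812) [-0.99987836  0.01559697] [0.50693605 0.17828413] [0.57885949 0.23457799]
```

View pics/v2.png

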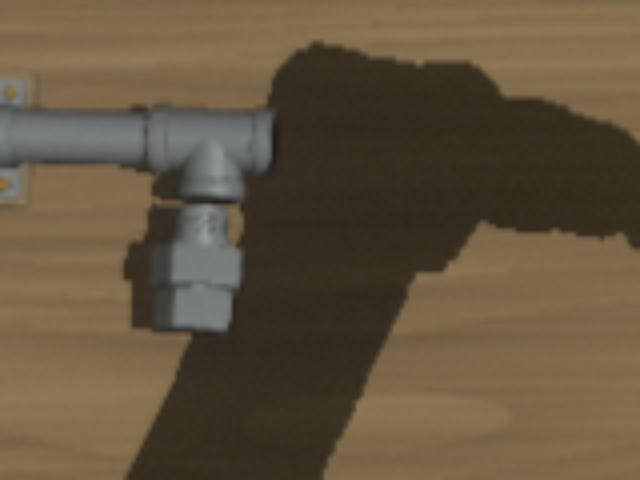

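```bash
python3 -c "
from h import *
p=cv2.imread('pics/top2.png')[:,:,::-1].copy()
M=grey(p,(205,195,262,275))
for v in range(200,266,2):
    u=np.nonzero(M[v])[0]
    if len(u):
        X=pix2plane('top',[[u.min()-.5,v],[u.max()+.5,v]],.022 if v<231 else .027);print(v,u.min(),u.max(),X[0,:2].round(4),'y %.4f..%.4f mid %.4f'%(X[1,1],X[0,1],X[:,1].mean()))
"
```

```text
206 219 222 [0.65   0.2325] y 0.2226..0.2325 mid 0.2275
208 205 248 [0.6455 0.2671] y 0.1581..0.2671 mid 0.2126
210 205 248 [0.6405 0.2671] y 0.1581..0.2671 mid 0.2126
212 205 247 [0.6354 0.267 ] y 0.1606..0.2670 mid 0.2138
214 205 247 [0.6304 0.267 ] y 0.1606..0.2670 mid 0.2138
216 205 247 [0.6254 0.2669] y 0.1606..0.2669 mid 0.2137
218 205 247 [0.6203 0.2669] y 0.1606..0.2669 mid 0.2137
220 205 247 [0.6153 0.2668] y 0.1606..0.2668 mid 0.2137
222 217 247 [0.6098 0.2372] y 0.1606..0.2372 mid 0.1989
224 225 240 [0.6045 0.2174] y 0.1779..0.2174 mid 0.1976
226 224 241 [0.5996 0.2198] y 0.1754..0.2198 mid 0.1976
228 224 241 [0.5946 0.2198] y 0.1754..0.2198 mid 0.1976
230 226 240 [0.5895 0.2148] y 0.1778..0.2148 mid 0.1963
232 224 236 [0.5838 0.2189] y 0.1870..0.2189 mid 0.2029
234 224 236 [0.5789 0.2189] y 0.1870..0.2189 mid 0.2029
236 223 236 [0.574  0.2213] y 0.1869..0.2213 mid 0.2041
238 223 236 [0.569  0.2213] y 0.1869..0.2213 mid 0.2041
240 222 236 [0.5641 0.2237] y 0.1869..0.2237 mid 0.2053
242 218 240 [0.5593 0.2334] y 0.1771..0.2334 mid 0.2053
244 218 240 [0.5544 0.2334] y 0.1771..0.2334 mid 0.2052
246 217 240 [0.5495 0.2358] y 0.1771..0.2358 mid 0.2064
248 218 240 [0.5445 0.2333] y 0.1771..0.2333 mid 0.2052
250 217 240 [0.5396 0.2357] y 0.1771..0.2357 mid 0.2064
252 219 239 [0.5346 0.2308] y 0.1795..0.2308 mid 0.2051
254 219 238 [0.5297 0.2308] y 0.1819..0.2308 mid 0.2063
256 219 237 [0.5248 0.2307] y 0.1844..0.2307 mid 0.2075
258 218 238 [0.5199 0.2331] y 0.1819..0.2331 mid 0.2075
260 218 237 [0.515  0.2331] y 0.1843..0.2331 mid 0.2087
262 219 237 [0.5101 0.2306] y 0.1843..0.2306 mid 0.2075
```

```bash
python3 -m pendant '{"offset":[[0.3,0.02,-0.02],[0.41,0.02,-0.02],[0.41,0.1,-0.02],[0.41,0.3,-0.02],[0.41,0.5,-0.02],[0.415,0.6,-0.02],[0.415,0.606,-0.02],[0.415,0.606,-0.02]],"turn":[[0,0,0],[0,-0.006,0],[0,-0.006,0],[0,-0.006,0],[0,-0.006,0],[0,-0.006,0],[0,-0.006,0],[0,-0.006,0]]}'; python3 -m pendant '{"offset":[[0,0,0],[0,0,0],[0,0,0],[0,0,0],[0,0,0],[0,0,0],[0,0,0]],"turn":[[0,0,0],[0,0,0],[0,0,0],[0,0,0],[0,0,0],[0,0,0],[0,0,0]]}' 0 60;  python3 -m pendant '{"offset":[[0,-0.2,0],[0,-0.5,0],[0,-0.6,0],[0,-0.6,0]],"turn":[[0,0,0],[0,0,0],[0,0,0],[0,0,0]]}' ; python3 -c "
from h import *
p,d=snap('top','3');q,d=snap('side','3')
cv2.imwrite('pics/v3.png',np.hstack([cv2.resize(p[190:310,340:500],(400,300)),cv2.resize(q[240:420,300:540],(400,300))])[:,:,::-1])
go(.4427,.1877,.12,3*np.pi/4-.042)"
```

```text
clock: 9.12
position: [0.5665, -0.2787, 0.0046]
ee_rot: [-0.515, 0.484, -0.484, 0.516]
ft_force: [-0.2, 0.5, -0.6]
grip_width: 0.999
clock: 10.0
position: [0.5669, -0.2789, 0.0059]
ee_rot: [-0.514, 0.484, -0.484, 0.516]
ft_force: [-3.3, 2.2, 7.6]
grip_width: 0.463
clock: 10.5
position: [0.5668, -0.2794, 0.1263]
ee_rot: [-0.514, 0.483, -0.485, 0.517]
ft_force: [-0.4, -0.1, -6.0]
grip_width: 0.46
clock 10.60 pos [ 0.5653 -0.2787  0.1234] grip 0.461 j [ 0.65  0.44 -0.34  1.56  0.15  1.17 -1.23] jawang -1.508
 offset [-2.366  0.025 -0.466] turn [-0.001 -0.867 -0.004] rows>= 8.0
```

View pics/v3.png

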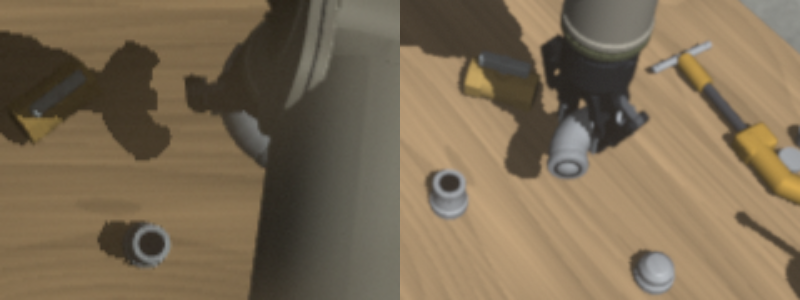

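```bash
python3 -m pendant '{"offset":[[-0.3,0,-0.06],[-0.6,0,-0.12],[-0.9,0,-0.18],[-1,0,-0.2],[-1,0,-0.2]],"turn":[[0,0,0],[0,0,0],[0,0,0],[0,0,0],[0,0,0]]}'; python3 -m pendant '{"offset":[[-0.3,0,-0.06],[-0.6,0,-0.12],[-0.9,0,-0.18],[-1,0,-0.2],[-1,0,-0.2],[-1,0,-0.2]],"turn":[[0,-0.2,0],[0,-0.4,0],[0,-0.6,0],[0,-0.8,0],[0,-0.867,0],[0,-0.867,0]]}' ; python3 -c "
from h import *
go(.4427,.1877,.12,3*np.pi/4-.042)
go(.4427,.1877,.007,3*np.pi/4-.042)"
```

```text
clock: 11.22
position: [0.5117, -0.0802, 0.1225]
ee_rot: [-0.516, 0.485, -0.482, 0.516]
ft_force: [-0.0, -1.0, -5.2]
grip_width: 0.461
clock: 11.98
position: [0.459, 0.1155, 0.1227]
ee_rot: [-0.647, 0.286, -0.282, 0.648]
ft_force: [-0.0, -0.0, -5.1]
grip_width: 0.464
clock 11.97 pos [0.459  0.1155 0.1227] grip 0.464 j [ 0.31  0.16 -0.69  1.95  0.11  1.08 -1.25] jawang -0.827
 offset [-0.321  0.015  0.185] turn [ 0.001  0.001 -0.008] rows>= 2.0
clock 11.97 pos [0.459  0.1155 0.1227] grip 0.464 j [ 0.31  0.16 -0.69  1.95  0.11  1.08 -1.25] jawang -0.827
 offset [-0.317  0.58   0.185] turn [ 0.001  0.001 -0.008] rows>= 3.0
```

```bash
python3 -m pendant '{"offset":[[-0.2,0,0.1],[-0.32,0.015,0.185],[-0.32,0.1,0.185],[-0.32,0.3,0.185],[-0.318,0.45,0.185],[-0.317,0.54,0.185],[-0.317,0.585,0.185],[-0.317,0.588,0.185],[-0.317,0.588,0.185],[-0.317,0.588,0.185]],"turn":[[0,0,0],[0,0,0],[0,0,-0.008],[0,0,-0.008],[0,0,-0.008],[0,0,-0.008],[0,0,-0.008],[0,0,-0.008],[0,0,-0.008],[0,0,-0.008]]}'; python3 -c "
from h import *
go(.4427,.1877,.005,3*np.pi/4-.042)"
```

```text
clock: 13.22
position: [0.4431, 0.1876, 0.0057]
ee_rot: [0.648, -0.284, 0.284, -0.647]
ft_force: [-0.4, -0.2, -4.8]
grip_width: 0.46
clock 13.22 pos [0.4431 0.1876 0.0057] grip 0.460 j [ 0.12  0.37 -0.68  2.02  0.31  0.85 -1.57] jawang -0.827
 offset [-0.002  0.004 -0.001] turn [0.001 0.001 0.001] rows>= 1.0
```

```bash
python3 -m pendant '{"offset":[[0,0.008,0],[0,0.012,0],[0,0.012,0],[0,0.012,0]],"turn":[[0,0,0],[0,0,0],[0,0,0],[0,0,0]]}';python3 -m pendant '{"offset":[[0,0,0],[0,0,0],[0,0,0],[0,0,0],[0,0,0],[0,-0.2,0],[0,-0.5,0],[0,-0.6,0],[0,-0.6,0]],"turn":[[0,0,0],[0,0,0],[0,0,0],[0,0,0],[0,0,0],[0,0,0],[0,0,0],[0,0,0],[0,0,0]]}' 100; python3 -c "
from h import *
go(.458,.428,.12,.795)"
```

```text
clock: 13.72
position: [0.443, 0.1876, 0.0051]
ee_rot: [0.648, -0.284, 0.285, -0.647]
ft_force: [-13.9, -6.7, 27.5]
grip_width: 0.46
clock: 14.85
position: [0.444, 0.1881, 0.1266]
ee_rot: [0.648, -0.283, 0.286, -0.647]
ft_force: [-0.1, -0.1, -0.7]
grip_width: 1.002
clock 14.85 pos [0.444  0.1881 0.1266] grip 1.002 j [ 0.21  0.18 -0.76  1.93  0.14  1.09 -1.43] jawang -0.827
 offset [-0.835  0.031  0.864] turn [-0.005  1.935  0.003] rows>= 9.0
```

```bash
python3 -m pendant '{"offset":[[-0.2,0,0.2],[-0.42,0,0.43],[-0.6,0,0.6],[-0.8,0.02,0.82],[-0.835,0.03,0.864],[-0.835,0.03,0.864]],"turn":[[0,-0.2,0],[0,-0.4,0],[0,-0.6,0],[0,-0.8,0],[0,-1,0],[0,-1,0]]}'; python3 -m pendant '{"offset":[[0,0,0],[0,0,0],[0,0,0],[0,0,0],[0,0,0],[0,0,0]],"turn":[[0,-0.2,0],[0,-0.4,0],[0,-0.6,0],[0,-0.8,0],[0,-1,0],[0,-1,0]]}' ; python3 -c "
from h import *
go(.458,.428,.003,.795)
p,d=snap('top','4')
cv2.imwrite('pics/v4.png',cv2.resize(p[185:325,100:280],(771,600),interpolation=cv2.INTER_CUBIC)[:,:,::-1])"
```

```text
clock: 15.6
position: [0.4568, 0.4286, 0.1181]
ee_rot: [0.708, -0.014, 0.015, -0.706]
ft_force: [-0.2, -1.1, -0.4]
grip_width: 0.996
clock: 16.35
position: [0.4571, 0.4271, 0.1174]
ee_rot: [0.661, 0.255, -0.256, -0.658]
ft_force: [0.7, 0.7, 0.5]
grip_width: 1.003
clock 16.35 pos [0.4571 0.4271 0.1174] grip 1.003 j [-0.09  0.64 -1.02  1.55  0.57  1.27 -0.46] jawang 0.739
 offset [0.008 0.572 0.002] turn [ 0.004 -0.071 -0.004] rows>= 2.0
```

View pics/v4.png

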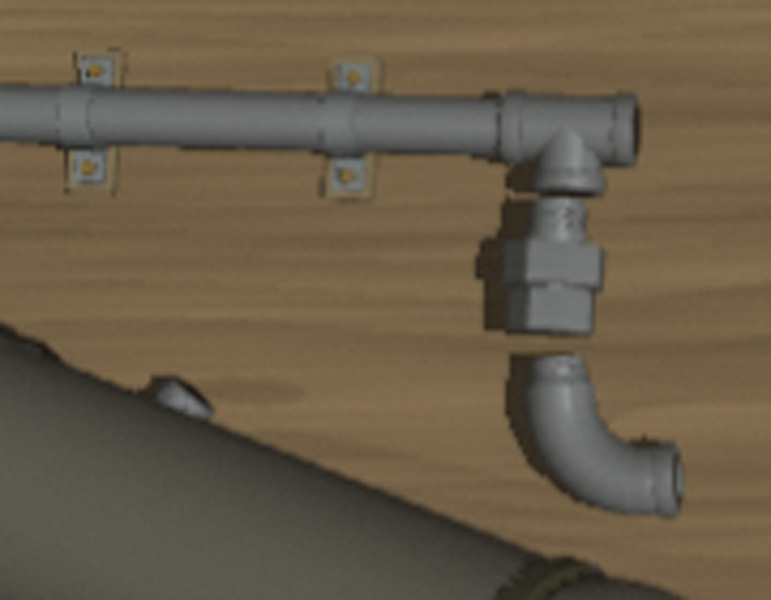

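The union sits slightly left of the branch (tail at crop x≈560, branch x≈572). The bend follows below it, male end up, open end right, about 10 mm gap. I'll measure these after the nipple pick.

```bash
python3 -m pendant '{"offset":[[0.008,0.05,0],[0.008,0.15,0],[0.008,0.3,0],[0.008,0.45,0],[0.008,0.55,0],[0.008,0.572,0],[0.008,0.572,0]],"turn":[[0,-0.07,0],[0,-0.07,0],[0,-0.07,0],[0,-0.07,0],[0,-0.07,0],[0,-0.07,0],[0,-0.07,0]]}'; python3 -m pendant '{"offset":[[0,0,0],[0,0,0],[0,0,0],[0,0,0],[0,0,0],[0,0,0],[0,0,0]],"turn":[[0,0,0],[0,0,0],[0,0,0],[0,0,0],[0,0,0],[0,0,0],[0,0,0]]}' 0 60;  python3 -m pendant '{"offset":[[0,-0.2,0],[0,-0.5,0],[0,-0.6,0],[0,-0.6,0]],"turn":[[0,0,0],[0,0,0],[0,0,0],[0,0,0]]}' ; python3 -c "
from h import *
p,d=snap('top','5');q,d=snap('side','5')
cv2.imwrite('pics/v5.png',np.hstack([cv2.resize(p[220:320,90:220],(400,300)),cv2.resize(q[80:200,130:290],(400,300))])[:,:,::-1])
go(.6244,.124,.12,-.042)"
```

```text
clock: 17.27
position: [0.4584, 0.4283, 0.0035]
ee_rot: [0.654, 0.272, -0.273, -0.651]
ft_force: [-0.7, -0.1, 0.0]
grip_width: 1.002
clock: 18.15
position: [0.4587, 0.4286, 0.0044]
ee_rot: [0.653, 0.273, -0.273, -0.651]
ft_force: [-0.8, -1.4, 5.1]
grip_width: 0.458
clock: 18.65
position: [0.459, 0.4292, 0.1253]
ee_rot: [0.653, 0.273, -0.272, -0.651]
ft_force: [0.5, -0.8, -2.4]
grip_width: 0.454
clock 18.75 pos [0.4583 0.428  0.1226] grip 0.455 j [-0.09  0.64 -1.03  1.54  0.57  1.29 -0.41] jawang 0.791
 offset [-0.498  0.02  -1.659] turn [ 0.006  1.061 -0.002] rows>= 6.0
```

View pics/v5.png

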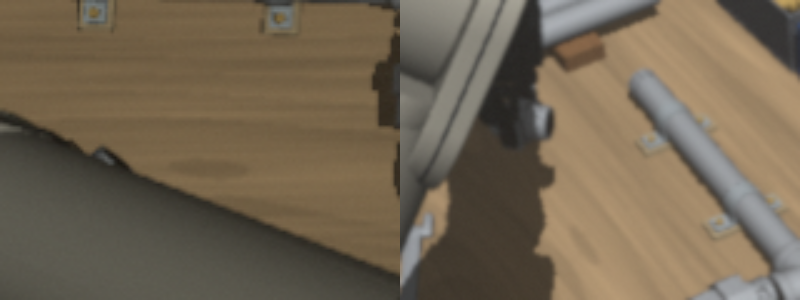

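```bash
python3 -m pendant '{"offset":[[-0.08,0,-0.25],[-0.16,0,-0.5],[-0.24,0,-0.75],[-0.27,0,-0.9],[-0.27,0,-0.9]],"turn":[[0,0.2,0],[0,0.4,0],[0,0.6,0],[0,0.8,0],[0,0.8,0]]}'; python3 -c "
from h import *
go(.6244,.124,.12,-.042)"
```

```text
clock: 19.38
position: [0.5496, 0.2591, 0.1211]
ee_rot: [0.707, 0.054, -0.056, -0.702]
ft_force: [-0.5, -0.1, -2.2]
grip_width: 0.454
clock 19.38 pos [0.5496 0.2591 0.1211] grip 0.454 j [ 0.17  0.55 -0.91  1.6   0.46  1.23 -0.67] jawang 0.156
 offset [ 0.264  0.009 -0.725] turn [ 0.009  0.253 -0.003] rows>= 3.0
```

```bash
python3 -m pendant '{"offset":[[0.1,0,-0.25],[0.2,0,-0.5],[0.264,0,-0.725],[0.264,0,-0.725],[0.264,0,-0.725]],"turn":[[0,0.1,0],[0,0.2,0],[0,0.253,0],[0,0.253,0],[0,0.253,0]]}'; python3 -c "
from h import *
go(.6244,.124,.006,-.042)
p,d=snap('top','6')
M=grey(p,(200,195,265,310))
for v in list(range(224,310,2)):
    u=np.nonzero(M[v])[0]
    if len(u):
        X=pix2plane('top',[[u.min()-.5,v],[u.max()+.5,v]],.022 if v<231 else .027 if v<265 else .0215);print(v,u.min(),u.max(),'x %.4f'%X[0,0],'y %.4f..%.4f mid %.4f'%(X[1,1],X[0,1],X[:,1].mean()))
cv2.imwrite('pics/v6.png',cv2.resize(p[185:325,180:360],(771,600),interpolation=cv2.INTER_CUBIC)[:,:,::-1])"
```

```text
clock: 20.0
position: [0.6232, 0.1254, 0.1206]
ee_rot: [0.709, -0.016, 0.013, -0.705]
ft_force: [-0.4, 0.4, -1.2]
grip_width: 0.449
clock 20.00 pos [0.6232 0.1254 0.1206] grip 0.449 j [ 0.33  0.58 -0.83  1.52  0.45  1.24 -0.61] jawang -0.040
 offset [ 0.009  0.573 -0.003] turn [ 0.009  0.003 -0.005] rows>= 2.0
224 225 264 x 0.6045 y 0.1185..0.2174 mid 0.1679
226 224 264 x 0.5996 y 0.1185..0.2198 mid 0.1692
228 224 264 x 0.5946 y 0.1186..0.2198 mid 0.1692
230 226 264 x 0.5895 y 0.1186..0.2148 mid 0.1667
232 223 264 x 0.5839 y 0.1182..0.2214 mid 0.1698
234 224 264 x 0.5789 y 0.1182..0.2189 mid 0.1685
236 223 264 x 0.5740 y 0.1182..0.2213 mid 0.1697
238 223 264 x 0.5690 y 0.1182..0.2213 mid 0.1697
240 222 264 x 0.5641 y 0.1182..0.2237 mid 0.1710
242 218 264 x 0.5593 y 0.1183..0.2334 mid 0.1758
244 218 264 x 0.5544 y 0.1183..0.2334 mid 0.1758
246 217 264 x 0.5495 y 0.1183..0.2358 mid 0.1771
248 217 264 x 0.5445 y 0.1183..0.2358 mid 0.1770
250 217 264 x 0.5396 y 0.1183..0.2357 mid 0.1770
252 219 264 x 0.5346 y 0.1184..0.2308 mid 0.1746
254 218 264 x 0.5297 y 0.1184..0.2332 mid 0.1758
256 218 264 x 0.5248 y 0.1184..0.2332 mid 0.1758
258 218 264 x 0.5199 y 0.1184..0.2331 mid 0.1758
260 218 264 x 0.5150 y 0.1184..0.2331 mid 0.1758
262 219 264 x 0.5101 y 0.1185..0.2306 mid 0.1745
264 261 264 x 0.5035 y 0.1185..0.1282 mid 0.1233
266 262 264 x 0.4990 y 0.1190..0.1263 mid 0.1226
```

View pics/v6.png

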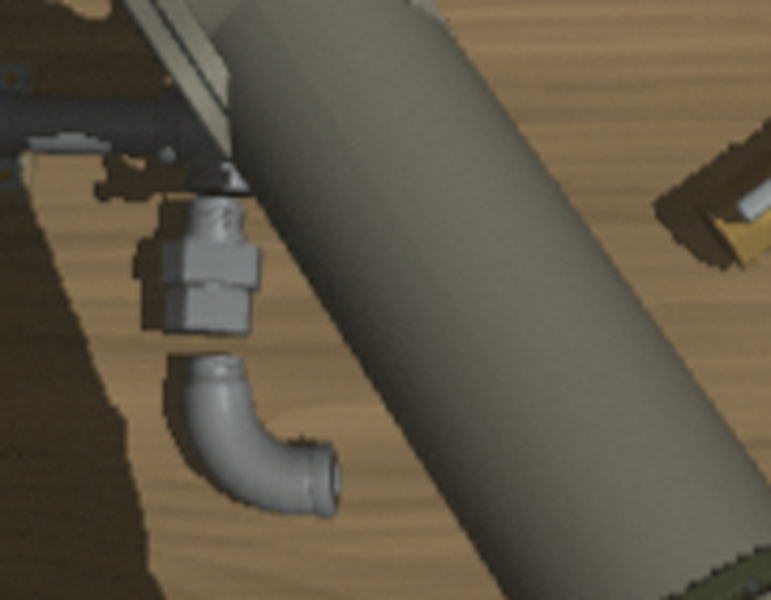

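Arm hides the run end; union and bend unchanged. Lower the nipple.

```bash
python3 -m pendant '{"offset":[[0.009,0.1,-0.003],[0.009,0.25,-0.003],[0.009,0.4,-0.003],[0.009,0.52,-0.003],[0.009,0.57,-0.003],[0.009,0.58,-0.003],[0.009,0.582,-0.003],[0.009,0.582,-0.003]],"turn":[[0.009,0,0],[0.009,0,0],[0.009,0,0],[0.009,0,0],[0.009,0,0],[0.009,0,0],[0.009,0,0],[0.009,0,0]]}'; python3 -m pendant '{"offset":[[0,0,0],[0,0,0],[0,0,0],[0,0,0],[0,0,0],[0,-0.2,0],[0,-0.5,0],[0,-0.6,0],[0,-0.6,0]],"turn":[[0,0,0],[0,0,0],[0,0,0],[0,0,0],[0,0,0],[0,0,0],[0,0,0],[0,0,0],[0,0,0]]}' 100; python3 -c "
from h import *
go(.584,-.119,.16,.63)"
```

```text
clock: 21.05
position: [0.6248, 0.1246, 0.0051]
ee_rot: [-0.707, 0.015, -0.013, 0.707]
ft_force: [0.0, 0.1, -2.0]
grip_width: 0.454
clock: 22.18
position: [0.6259, 0.1248, 0.1265]
ee_rot: [-0.707, 0.014, -0.014, 0.707]
ft_force: [0.2, -0.1, -0.9]
grip_width: 1.0
clock 22.18 pos [0.6259 0.1248 0.1265] grip 1.000 j [ 0.34  0.58 -0.84  1.51  0.44  1.25 -0.6 ] jawang -0.039
 offset [-0.161 -0.169 -1.226] turn [-0.001 -0.852  0.   ] rows>= 4.0
```

```bash
python3 -m pendant '{"offset":[[0,-0.1,-0.2],[-0.08,-0.15,-0.5],[-0.12,-0.17,-0.75],[-0.15,-0.17,-1],[-0.16,-0.17,-1],[-0.16,-0.17,-1]],"turn":[[0,-0.2,0],[0,-0.4,0],[0,-0.6,0],[0,-0.8,0],[0,-0.852,0],[0,-0.852,0]]}';  python3 -c "
from h import *
go(.584,-.119,.13,.63);go(.584,-.119,.053,.63)"
```

```text
clock: 22.92
position: [0.5852, -0.0744, 0.1587]
ee_rot: [-0.672, -0.218, 0.219, 0.673]
ft_force: [0.2, -0.2, -0.8]
grip_width: 0.998
clock 22.93 pos [ 0.5852 -0.0744  0.1587] grip 0.998 j [ 0.81  0.49 -0.98  1.61  0.42  1.27  0.38] jawang 0.629
 offset [-0.136  0.143 -0.178] turn [-0.003 -0.002 -0.001] rows>= 1.0
clock 22.93 pos [ 0.5852 -0.0744  0.1587] grip 0.998 j [ 0.81  0.49 -0.98  1.61  0.42  1.27  0.38] jawang 0.629
 offset [-0.135  0.528 -0.179] turn [-0.003 -0.002 -0.001] rows>= 2.0
```

```bash
python3 -m pendant '{"offset":[[-0.13,0.05,-0.178],[-0.136,0.14,-0.178],[-0.136,0.3,-0.178],[-0.135,0.45,-0.178],[-0.135,0.52,-0.179],[-0.135,0.528,-0.179],[-0.135,0.528,-0.179]],"turn":[[0,0,0],[0,0,0],[0,0,0],[0,0,0],[0,0,0],[0,0,0],[0,0,0]]}'; python3 -m pendant '{"offset":[[0,0,0],[0,0,0],[0,0,0],[0,0,0],[0,0,0],[0,0,0],[0,0,0],[0,0,0]],"turn":[[0,0,0],[0,0,0],[0,0,0],[0,0,0],[0,0,0],[0,0,0],[0,0,0],[0,0,0]]}' 0 60; python3 - <<'E'
from h import *
go(.584,-.119,.053,.63)
p,d=snap('top','7');q,d=snap('side','7')
a=cv2.resize(p[190:315,200:325],(600,600),interpolation=cv2.INTER_CUBIC)
b=cv2.resize(q[215:415,260:327+13],(200,500))
cv2.imwrite('pics/v7.png',np.hstack([a,cv2.copyMakeBorder(b,0,100,0,0,0)])[:,:,::-1])
M=grey(p,(200,195,262,310))
for v in range(224,265,2):
    u=np.nonzero(M[v])[0]
    if len(u):
        X=pix2plane('top',[[u.min()-.5,v],[u.max()+.5,v]],.022 if v<231 else .027 if v<265 else .0215);print(v,u.min(),u.max(),'x %.4f'%X[0,0],'y %.4f..%.4f mid %.4f'%(X[1,1],X[0,1],X[:,1].mean()))
M=grey(p,(200,264,262,312));v,u=np.nonzero(M)
P=pix2plane('top',np.c_[u,v],.0215)[:,:2];print('bend x %.4f..%.4f y %.4f..%.4f'%(P[:,0].min(),P[:,0].max(),P[:,1].min(),P[:,1].max()))
t=P[P[:,0]>P[:,0].max()-.02];print('male mid y',[(round(x,3),round((P[abs(P[:,0]-x)<.0015,1].min()+P[abs(P[:,0]-x)<.0015,1].max())/2,4)) for x in np.arange(P[:,0].max()-.028,P[:,0].max()-.002,.004)])
print('female mid x',[(round(y,3),round((P[abs(P[:,1]-y)<.0015,0].min()+P[abs(P[:,1]-y)<.0015,0].max())/2,4)) for y in np.arange(P[:,1].min()+.003,P[:,1].min()+.02,.004)])
M=grey(p,(236,195,300,226))
for u in range(236,300,2):
    v=np.nonzero(M[:,u])[0]
    if len(v):
        X=pix2plane('top',[[u,v.min()-.5],[u,v.max()+.5]],.021);print(u,v.min(),v.max(),'y %.4f'%X[0,1],'x %.4f..%.4f mid %.4f'%(X[1,0],X[0,0],X[:,0].mean()))
E
```

```text
clock: 23.8
position: [0.5847, -0.1186, 0.0538]
ee_rot: [-0.672, -0.218, 0.219, 0.673]
ft_force: [0.0, 0.4, -0.8]
grip_width: 1.001
clock: 24.8
position: [0.5848, -0.1187, 0.0541]
ee_rot: [-0.672, -0.218, 0.219, 0.673]
ft_force: [-1.9, -0.4, 4.9]
grip_width: 0.15
clock 24.80 pos [ 0.5848 -0.1187  0.0541] grip 0.150 j [ 0.82  0.61 -0.9   1.69  0.52  1.11  0.39] jawang 0.629
 offset [-0.004  0.005  0.001] turn [-0.002 -0.002 -0.   ] rows>= 1.0
224 225 239 x 0.6045 y 0.1803..0.2174 mid 0.1988
226 224 240 x 0.5996 y 0.1778..0.2198 mid 0.1988
228 224 240 x 0.5946 y 0.1778..0.2198 mid 0.1988
230 226 238 x 0.5895 y 0.1828..0.2148 mid 0.1988
232 224 236 x 0.5838 y 0.1870..0.2189 mid 0.2029
234 224 236 x 0.5789 y 0.1870..0.2189 mid 0.2029
236 223 236 x 0.5740 y 0.1869..0.2213 mid 0.2041
238 223 236 x 0.5690 y 0.1869..0.2213 mid 0.2041
240 222 237 x 0.5641 y 0.1845..0.2237 mid 0.2041
242 218 240 x 0.5593 y 0.1771..0.2334 mid 0.2053
244 218 240 x 0.5544 y 0.1771..0.2334 mid 0.2052
246 217 240 x 0.5495 y 0.1771..0.2358 mid 0.2064
248 218 240 x 0.5445 y 0.1771..0.2333 mid 0.2052
250 217 240 x 0.5
[... 716 characters left out ...]
p.float64(0.144), np.float64(0.4252)), (np.float64(0.148), np.float64(0.4252)), (np.float64(0.152), np.float64(0.4241)), (np.float64(0.156), np.float64(0.4241))]
252 211 222 y 0.1495 x 0.6074..0.6376 mid 0.6225
254 210 221 y 0.1445 x 0.6098..0.6400 mid 0.6249
256 210 222 y 0.1396 x 0.6072..0.6399 mid 0.6236
258 211 222 y 0.1346 x 0.6072..0.6373 mid 0.6222
260 209 224 y 0.1296 x 0.6021..0.6423 mid 0.6222
262 208 224 y 0.1246 x 0.6020..0.6448 mid 0.6234
264 208 224 y 0.1197 x 0.6019..0.6447 mid 0.6233
266 210 221 y 0.1147 x 0.6094..0.6396 mid 0.6245
268 210 221 y 0.1098 x 0.6093..0.6395 mid 0.6244
270 210 222 y 0.1048 x 0.6067..0.6394 mid 0.6230
272 210 222 y 0.0998 x 0.6066..0.6393 mid 0.6230
```

View pics/v7.png

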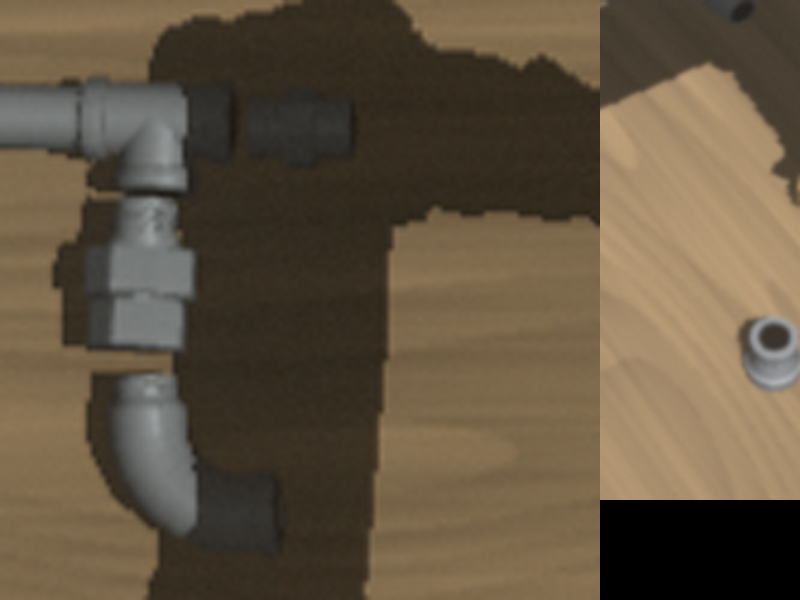

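```bash
python3 -m pendant '{"offset":[[0,-0.1,0],[0,-0.3,0],[0,-0.45,0],[0,-0.45,0]],"turn":[[0,0,0],[0,0,0],[0,0,0],[0,0,0]]}';  python3 -c "
from h import *
go(.6216,.046,.145,-.042)"
```

```text
clock: 25.4
position: [0.5861, -0.1187, 0.1464]
ee_rot: [0.673, 0.22, -0.218, -0.672]
ft_force: [0.4, -0.5, -6.4]
grip_width: 0.143
clock 25.40 pos [ 0.5861 -0.1187  0.1464] grip 0.143 j [ 0.86  0.51 -0.96  1.61  0.43  1.25  0.45] jawang 0.629
 offset [0.628 0.008 0.561] turn [0.    0.854 0.003] rows>= 4.0
```

```bash
python3 -m pendant '{"offset":[[0.15,0,0.13],[0.3,0,0.27],[0.45,0,0.4],[0.6,0,0.54],[0.628,0.008,0.561],[0.628,0.008,0.561],[0.628,0.008,0.561]],"turn":[[0,0.2,0],[0,0.4,0],[0,0.6,0],[0,0.8,0],[0,0.854,0],[0,0.854,0],[0,0.854,0]]}';  python3 -c "
from h import *
go(.6216,.046,.0545,-.042)"
```

```text
clock: 26.28
position: [0.6212, 0.0446, 0.1439]
ee_rot: [0.707, -0.015, 0.015, -0.707]
ft_force: [0.7, -0.8, -6.2]
grip_width: 0.143
clock 26.27 pos [0.6212 0.0446 0.1439] grip 0.143 j [ 0.48  0.52 -0.84  1.54  0.4   1.26 -0.46] jawang -0.042
 offset [0.002 0.447 0.007] turn [ 0.    -0.     0.001] rows>= 2.0
```

```bash
python3 -m pendant '{"offset":[[0.002,0.1,0.007],[0.002,0.25,0.007],[0.002,0.37,0.007],[0.002,0.43,0.007],[0.002,0.445,0.007],[0.002,0.45,0.007],[0.002,0.45,0.007],[0.002,0.45,0.007]],"turn":[[0,0,0],[0,0,0],[0,0,0],[0,0,0],[0,0,0],[0,0,0],[0,0,0],[0,0,0]]}'; python3 -m pendant '{"offset":[[0,0,0],[0,0,0],[0,0,0],[0,0,0],[0,0,0],[0,-0.1,0],[0,-0.3,0],[0,-0.45,0],[0,-0.45,0]],"turn":[[0,0,0],[0,0,0],[0,0,0],[0,0,0],[0,0,0],[0,0,0],[0,0,0],[0,0,0],[0,0,0]]}' 100; python3 -c "
from h import *
go(.546,.2035,.13,-.042+np.pi/2)"
```

```text
clock: 27.28
position: [0.6219, 0.0461, 0.0543]
ee_rot: [0.707, -0.014, 0.015, -0.707]
ft_force: [0.6, 0.7, -5.7]
grip_width: 0.148
clock: 28.4
position: [0.6234, 0.0467, 0.1484]
ee_rot: [-0.707, 0.012, -0.017, 0.707]
ft_force: [0.5, -0.9, -0.2]
grip_width: 1.002
clock 28.40 pos [0.6234 0.0467 0.1484] grip 1.002 j [ 0.48  0.52 -0.84  1.54  0.4   1.26 -0.46] jawang -0.042
 offset [-0.42   0.089  0.767] turn [ 0.007 -2.     0.007] rows>= 9.0
```

```bash
python3 -m pendant '{"offset":[[-0.1,0,0.2],[-0.2,0,0.4],[-0.35,0,0.6],[-0.42,0.05,0.76],[-0.42,0.08,0.767],[-0.42,0.08,0.767]],"turn":[[0,-0.2,0],[0,-0.4,0],[0,-0.6,0],[0,-0.8,0],[0,-1,0],[0,-1,0]]}'; python3 -m pendant '{"offset":[[0,0,0],[0,0,0],[0,0,0],[0,0,0],[0,0,0],[0,0,0]],"turn":[[0,-0.2,0],[0,-0.4,0],[0,-0.6,0],[0,-0.8,0],[0,-1,0],[0,-1,0]]}' ; python3 -c "
from h import *
go(.546,.2035,.006,-.03+np.pi/2)
p,d=snap('top','8');q,d=snap('side','8')
cv2.imwrite('pics/v8.png',np.hstack([cv2.resize(p[190:315,190:340],(400,333)),cv2.resize(q[130:330,220:440],(400,333))])[:,:,::-1])
"
```

```text
clock: 29.15
position: [0.5455, 0.2035, 0.1314]
ee_rot: [0.66, 0.259, -0.255, -0.658]
ft_force: [-0.3, 0.4, 0.4]
grip_width: 0.996
clock: 29.9
position: [0.5458, 0.2028, 0.1315]
ee_rot: [0.513, 0.489, -0.487, -0.51]
ft_force: [0.2, 0.3, 0.1]
grip_width: 0.999
clock 29.90 pos [0.5458 0.2028 0.1315] grip 0.999 j [ 0.46  0.61 -1.2   1.66  0.6   1.28  0.67] jawang 1.523
 offset [0.003 0.627 0.003] turn [ 0.007 -0.022  0.   ] rows>= 3.0
```

View pics/v8.png

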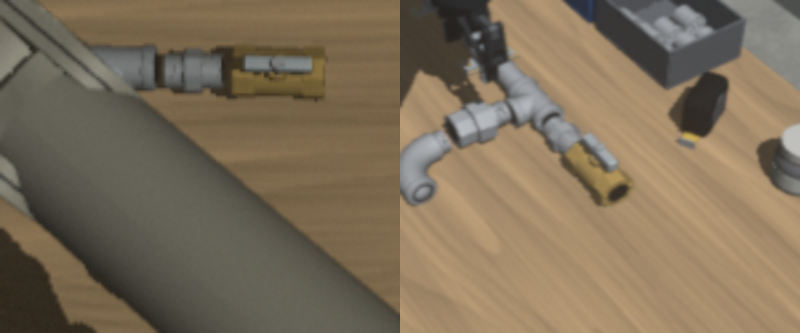

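The nipple and valve sit in line off the run, handle up, small gaps (crop 155–165 and about 228). The bend–union gap is the widest, so I'll regrip the union and move it about 4 mm towards the bend and 5 mm to −y.

```bash
python3 -m pendant '{"offset":[[0.003,0.1,0.003],[0.003,0.3,0.003],[0.003,0.5,0.003],[0.003,0.6,0.003],[0.003,0.625,0.003],[0.003,0.625,0.003]],"turn":[[0.007,-0.022,0],[0.007,-0.022,0],[0.007,-0.022,0],[0.007,-0.022,0],[0.007,-0.022,0],[0.007,-0.022,0]]}'; python3 -m pendant '{"offset":[[0,0,0],[0,0,0],[0,0,0],[0,0,0],[0,0,0],[0,0,0]],"turn":[[0,0,0],[0,0,0],[0,0,0],[0,0,0],[0,0,0],[0,0,0]]}' 0 60; python3 -c "
from h import *
go(.542,.1985,.0065,-.042+np.pi/2)"
```

```text
clock: 30.75
position: [0.5462, 0.2041, 0.0072]
ee_rot: [0.508, 0.492, -0.492, -0.508]
ft_force: [0.1, 0.6, 0.8]
grip_width: 1.001
clock: 31.5
position: [0.547, 0.2042, 0.0085]
ee_rot: [0.508, 0.493, -0.491, -0.507]
ft_force: [-1.3, -1.6, 5.9]
grip_width: 0.623
clock 31.50 pos [0.547  0.2042 0.0085] grip 0.623 j [ 0.38  0.75 -1.07  1.74  0.74  1.1   0.6 ] jawang 1.539
 offset [-0.029  0.01   0.024] turn [0.003 0.013 0.001] rows>= 1.0
```

```bash
python3 -m pendant '{"offset":[[0,-0.025,0],[-0.028,-0.025,0.02],[-0.028,-0.025,0.02],[-0.028,-0.005,0.02],[-0.028,0.003,0.02],[-0.028,0.003,0.02]],"turn":[[0,0,0],[0,0.013,0],[0,0.013,0],[0,0.013,0],[0,0.013,0],[0,0.013,0]]}'; python3 -m pendant '{"offset":[[0,0,0],[0,0,0],[0,0,0],[0,0,0],[0,0,0],[0,-0.1,0],[0,-0.4,0],[0,-0.6,0],[0,-0.7,0],[0,-0.7,0]],"turn":[[0,0,0],[0,0,0],[0,0,0],[0,0,0],[0,0,0],[0,0,0],[0,0,0],[0,0,0],[0,0,0],[0,0,0]]}' 100; python3 -c "
from h import *
go(.45,-.1,.25,.63)"
```

```text
clock: 32.25
position: [0.5428, 0.1986, 0.0086]
ee_rot: [0.511, 0.49, -0.489, -0.51]
ft_force: [-4.5, -4.7, 8.6]
grip_width: 0.621
clock: 33.5
position: [0.543, 0.1988, 0.1499]
ee_rot: [0.512, 0.49, -0.488, -0.509]
ft_force: [-0.2, -0.2, 0.2]
grip_width: 1.0
clock 33.50 pos [0.543  0.1988 0.1499] grip 1.000 j [ 0.48  0.59 -1.22  1.65  0.57  1.31  0.7 ] jawang 1.529
 offset [-1.512 -0.502  0.399] turn [0.006 1.144 0.002] rows>= 6.0
```

Now move clear and check from both cameras.

```bash
python3 -m pendant '{"offset":[[-0.2,-0.2,0.1],[-0.5,-0.3,0.2],[-0.8,-0.4,0.3],[-1,-0.5,0.35],[-1,-0.5,0.35]],"turn":[[0,0,0],[0,0,0],[0,0.2,0],[0,0.4,0],[0,0.4,0]]}'; python3 -m pendant '{"offset":[[-0.3,0,0],[-0.6,0,0],[-0.9,0,0],[-1,0,0],[-1,0,0],[-1,0,0]],"turn":[[0,0,0],[0,0,0],[0,0,0],[0,0,0],[0,0,0],[0,0,0]]}'; python3 - <<'E'
from h import *
p,d=snap('top','9');q,d=snap('side','9')
a=cv2.resize(p[190:315,190:340],(480,400),interpolation=cv2.INTER_CUBIC);b=cv2.resize(q[150:350,230:390],(320,400))
cv2.imwrite('pics/v9.png',np.hstack([a,b])[:,:,::-1])
def rows(box,z,vs):
    M=grey(p,box,70,25)
    for v in vs:
        u=np.nonzero(M[v])[0]
        if len(u): X=pix2plane('top',[[u.min()-.5,v],[u.max()+.5,v]],z);print(v,'x %.4f y %.4f..%.4f mid %.4f'%(X[0,0],X[1,1],X[0,1],X[:,1].mean()))
rows((205,222,262,231),.022,range(224,231,2));rows((205,231,262,264),.027,range(232,264,3));rows((205,265,262,312),.0215,range(266,290,3))
M=grey(p,(236,195,278,227),70,25)
for u in range(242,278,2):
    v=np.nonzero(M[:,u])[0]
    if len(v):
        X=pix2plane('top',[[u,v.min()-.5],[u,v.max()+.5]],.021);print(u,'y %.4f x %.4f..%.4f mid %.4f'%(X[0,1],X[1,0],X[0,0],X[:,0].mean()))
M=grey(p,(276,200,320,222),45,60);print('handle',[np.round(t,4) for t in rect('top',M,.072)[1:]])
for k,b,z in(('cap',(463,220,492,247),.02),('red',(385,270,412,300),.03)): print(k,rect('top',grey(p,b),z)[1])
E
```

```text
clock: 34.12
position: [0.4633, -0.0013, 0.249]
ee_rot: [0.583, 0.402, -0.4, -0.581]
ft_force: [-0.0, -0.2, 0.6]
grip_width: 1.004
clock: 34.88
position: [0.392, -0.1873, 0.2484]
ee_rot: [0.583, 0.402, -0.401, -0.582]
ft_force: [-0.0, 0.6, 0.5]
grip_width: 0.999
224 x 0.6045 y 0.1779..0.2174 mid 0.1976
226 x 0.5996 y 0.1778..0.2198 mid 0.1988
228 x 0.5946 y 0.1778..0.2198 mid 0.1988
230 x 0.5891 y 0.1803..0.1877 mid 0.1840
232 x 0.5837 y 0.1919..0.2091 mid 0.2005
235 x 0.5764 y 0.1820..0.2164 mid 0.1992
238 x 0.5689 y 0.1820..0.2164 mid 0.1992
241 x 0.5615 y 0.1820..0.2188 mid 0.2004
244 x 0.5543 y 0.1722..0.2285 mid 0.2003
247 x 0.5469 y 0.1722..0.2309 mid 0.2015
250 x 0.5395 y 0.1746..0.2308 mid 0.2027
253 x 0.5321 y 0.1746..0.2283 mid 0.2015
256 x 0.5247 y 0.1795..0.2258 mid 0.2027
259 x 0.5173 y 0.1770..0.2258 mid 0.2014
262 x 0.5100 y 0.1770..0.2257 mid 0.2014
269 x 0.4932 y 0.1875..0.2192 mid 0.2033
272 x 0.4859 y 0.1874..0.2192 mid 0.2033
275 x 0.4786 y 0.1850..0.2216 mid 0.2033
278 x 0.4713 y 0.1825..0.2239 mid 0.2032
281 x 0.4640 y 0.1825..0.2214 mid 0.2020
284 x 0.4567 y 0.1776..0.2214 mid 0.1995
287 x 0.4493 y 0.1703..0.2189 mid 0.1946
252 y 0.1495 x 0.6074..0.6401 mid 0.6237
254 y 0.1445 x 0.6073..0.6400 mid 0.6237
256 y 0.1396 x 0.6072..0.6399 mid 0.6236
258 y 0.1346 x 0.6072..0.6399 mid 0.6235
260 y 0.1296 x 0.6021..0.6448 mid 0.6234
262 y 0.1246 x 0.6020..0.6448 mid 0.6234
264 y 0.1197 x 0.6019..0.6447 mid 0.6233
266 y 0.1147 x 0.6068..0.6396 mid 0.6232
268 y 0.1098 x 0.6068..0.6395 mid 0.6231
270 y 0.1048 x 0.6042..0.6394 mid 0.6218
272 y 0.0998 x 0.6066..0.6393 mid 0.6230
handle [array([0.6193, 0.0449]), array([59.6911, 12.1085]), array([0.0158, 0.9999])]
cap [ 0.57139386 -0.41461261]
red [ 0.4425957  -0.20566156]
```

View pics/v9.png

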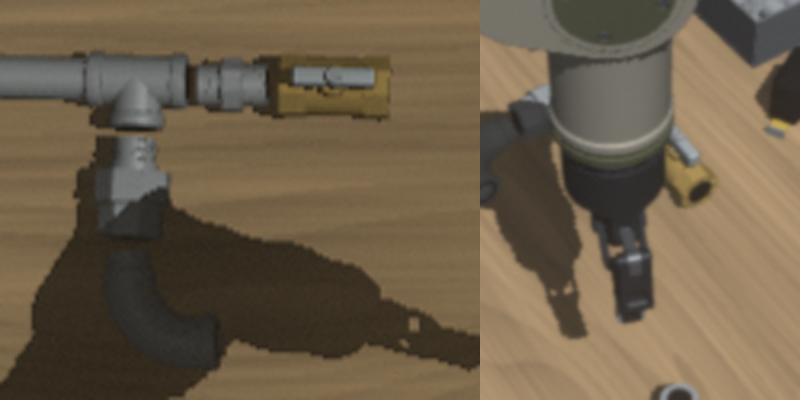

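```bash
python3 -c "
from h import *
go(.444,.1880,.12,3*np.pi/4-.042)"
```

```text
clock 34.98 pos [ 0.3924 -0.1871  0.2487] grip 0.997 j [ 1.56 -0.12 -1.12  1.86 -0.11  1.33  1.68] jawang 1.209
 offset [1.845 0.643 0.425] turn [ 0.004 -1.408 -0.002] rows>= 7.0
```

```bash
python3 -m pendant '{"offset":[[0.3,0,0.07],[0.6,0,0.14],[0.9,0,0.2],[0.95,0.1,0.22],[0.95,0.1,0.22]],"turn":[[0,-0.2,0],[0,-0.4,0],[0,-0.6,0],[0,-0.7,0],[0,-0.7,0]]}'; python3 -c "
from h import *
go(.444,.1880,.12,3*np.pi/4-.042)"
```

```text
clock: 35.6
position: [0.4179, 0.0077, 0.2278]
ee_rot: [-0.451, -0.545, 0.545, 0.45]
ft_force: [-0.1, -0.3, 0.5]
grip_width: 0.997
clock 35.60 pos [0.4179 0.0077 0.2278] grip 0.997 j [ 1.34 -0.26 -1.26  1.92 -0.26  1.31  1.92] jawang 1.761
 offset [ 0.861  0.538 -0.298] turn [ 0.001 -0.704 -0.002] rows>= 4.0
```

```bash
python3 -m pendant '{"offset":[[0.1,0,0],[0.2,0,0],[0.3,0,-0.1],[0.3,0,-0.1],[0.3,0,-0.1],[0.3,0,-0.1]],"turn":[[0,0.2,0],[0,0.4,0],[0,0.6,0],[0,0.8,0],[0,1,0],[0,1,0]]}' | head -2;  python3 -m pendant '{"offset":[[0,0,0],[0,0,0],[0,0,0],[0,0,0],[0,0,0],[0,0,0]],"turn":[[0,0.2,0],[0,0.4,0],[0,0.6,0],[0,0.8,0],[0,1,0],[0,1,0]]}' |head -2; python3 -m pendant '{"offset":[[0,0,0],[0,0,0],[0,0,0],[0,0,0],[0,0,0],[0,0,0]],"turn":[[0,0.2,0],[0,0.4,0],[0,0.6,0],[0,0.8,0],[0,1,0],[0,1,0]]}' | head -2; python3 -c "
from h import *
go(.444,.1880,.12,3*np.pi/4-.042)"
```

```text
clock: 36.35
position: [0.4264, 0.0696, 0.2283]
clock: 37.1
position: [0.4265, 0.0693, 0.2286]
clock: 37.85
position: [0.4265, 0.0691, 0.2287]
clock 37.85 pos [0.4265 0.0691 0.2287] grip 0.999 j [ 1.5  -0.49 -1.37  1.89 -0.49  1.38 -0.34] jawang -0.589
 offset [-0.259  0.543  0.543] turn [-0.     0.304  0.003] rows>= 3.0
```

```bash
python3 -m pendant '{"offset":[[-0.1,0.1,0.2],[-0.2,0.2,0.4],[-0.259,0.35,0.543],[-0.259,0.4,0.543],[-0.259,0.4,0.543]],"turn":[[0,0.1,0],[0,0.2,0],[0,0.304,0],[0,0.304,0],[0,0.304,0]]}' | head -2; python3 -c "
from h import *
go(.444,.1880,.12,3*np.pi/4-.042);go(.444,.1880,.005,3*np.pi/4-.042)"
```

```text
clock: 38.48
position: [0.4054, 0.1712, 0.1715]
clock 38.48 pos [0.4054 0.1712 0.1715] grip 0.999 j [ 1.31 -0.5  -1.47  1.98 -0.54  1.23 -0.79] jawang -0.823
 offset [0.066 0.265 0.189] turn [-0.044  0.006  0.019] rows>= 2.0
clock 38.48 pos [0.4054 0.1712 0.1715] grip 0.999 j [ 1.31 -0.5  -1.47  1.98 -0.54  1.23 -0.79] jawang -0.823
 offset [0.057 0.84  0.169] turn [-0.044  0.006  0.019] rows>= 3.0
```

```bash
python3 -c "
from h import *
go(.58,.12,.2,-.042-np.pi/2)"; python3 -m pendant '{"offset":[[0.15,-0.04,0.1],[0.3,-0.07,0.2],[0.45,-0.1,0.3],[0.6,-0.13,0.4],[0.6,-0.13,0.4]],"turn":[[0,0.1,0],[0,0.2,0],[0,0.3,0],[0,0.4,0],[0,0.4,0]]}' | head -2; python3 -c "
from h import *
go(.58,.12,.2,-.042-np.pi/2)"
```

```text
clock 38.48 pos [0.4054 0.1712 0.1715] grip 0.999 j [ 1.31 -0.5  -1.47  1.98 -0.54  1.23 -0.79] jawang -0.823
 offset [ 0.783 -0.115  0.47 ] turn [-0.049  1.006  0.   ] rows>= 5.0
clock: 39.1
position: [0.4712, 0.1179, 0.2328]
clock 39.10 pos [0.4712 0.1179 0.2328] grip 1.006 j [ 1.53 -0.5  -1.47  1.83 -0.55  1.31 -0.95] jawang -1.137
 offset [0.217 0.21  0.482] turn [-0.114  0.606 -0.01 ] rows>= 3.0
```

```bash
python3 -c "
from h import *
go(.7,.0,.23,-.042-np.pi/2)"; python3 -m pendant '{"offset":[[0.2,0,0.15],[0.4,0,0.3],[0.6,0,0.45],[0.8,0,0.6],[0.9,0,0.75],[0.9,0,0.75]],"turn":[[0,0.1,0],[0,0.1,0],[0,0.1,0],[-0.1,0.1,0],[-0.1,0.1,0],[-0.1,0.1,0]]}' | head -2; python3 -c "
from h import *
go(.7,.0,.23,-.042-np.pi/2)"
```

```text
clock 39.10 pos [0.4712 0.1179 0.2328] grip 1.006 j [ 1.53 -0.5  -1.47  1.83 -0.55  1.31 -0.95] jawang -1.137
 offset [1.016 0.097 0.785] turn [-0.114  0.606 -0.01 ] rows>= 5.0
clock: 39.85
position: [0.4979, 0.0194, 0.291]
clock 39.85 pos [0.4979 0.0194 0.291 ] grip 0.998 j [ 1.79 -0.5  -1.47  1.7  -0.52  1.45 -0.85] jawang -1.215
 offset [0.435 0.374 0.891] turn [-0.086  0.508  0.017] rows>= 4.0
```

```bash
cat > sim.py <<'E'
import numpy as np
from scipy.spatial.transform import Rotation as R
from scipy.optimize import least_squares
D=[([1.179,.332,-.065,1.46,.022,1.35,-.088],[.225,-.583,.231],-1.202),([.96,.27,-.19,1.68,.05,1.2,-.39],[.367,-.439,.1693],-1.145),([.8,.48,-.23,1.79,.13,.89,-.64],[.446,-.3643,.0022],-1.152),([.17,.26,-.53,1.81,.15,1.11,-2.01],[.521,.1088,.1254],-1.605),([-.02,.52,-.51,1.77,.31,.94,-2.27],[.5457,.2035,.0081],-1.613),([.57,.38,-.38,1.65,.15,1.14,-1.36],[.5643,-.1981,.1245],-1.515),([.31,.16,-.69,1.95,.11,1.08,-1.25],[.459,.1155,.1227],-.827),([-.09,.64,-1.02,1.55,.57,1.27,-.46],[.4571,.4271,.1174],.739),([.33,.58,-.83,1.52,.45,1.24,-.61],[.6232,.1254,.1206],-.04),([.81,.49,-.98,1.61,.42,1.27,.38],[.5852,-.0744,.1587],.629),([.46,.61,-1.2,1.66,.6,1.28,.67],[.5458,.2028,.1315],1.523),([1.56,-.12,-1.12,1.86,-.11,1.33,1.68],[.3924,-.1871,.2487],1.209),([1.5,-.49,-1.37,1.89,-.49,1.38,-.34],[.4265,.0691,.2287],-.589)]
rz=lambda a:R.from_euler('z',-a);ry=lambda a:R.from_euler('y',a)
def fk(q,p):
    h,a1,l1,a2,l2,a3,l3=p;A=rz(q[0]);x=np.array([0,0,h]);x=x+A.apply([a1,0,0])
    A=A*ry(q[1])*rz(q[2]);x=x+A.apply([a2,0,l1]);A=A*ry(q[3])*rz(q[4]);x=x+A.apply([a3,0,l2]);A=A*ry(q[5])*rz(q[6]);x=x+A.apply([0,0,l3])
    return x,A
def res(p): return np.concatenate([fk(q,p)[0]-x for q,x,_ in D])
f=least_squares(res,[.34,0,.4,0,.4,0,.25]);p=f.x
def err(q,X,A):
    x,B=fk(q,p);return np.r_[X-x,(A*B.inv()).as_rotvec()*.5]
def jac(q):
    x,A=fk(q,p);return np.array([-err(q+1e-5*e,x,A)/1e-5 for e in np.eye(7)]).T
lo=np.array([-2.6,-.5,-1.47,.16,-1.27,.06,-2.6]);hi=np.array([2.6,2.12,1.34,2.42,4.41,2.06,2.6])
def pose(x,y,z,jaw,q0=None):
    X=np.array([np.cos(jaw),np.sin(jaw),0]);Y=np.array([-X[1],X[0],0]);return np.array([x,y,z]),R.from_matrix(np.c_[X,-Y,[0,0,-1.]])
def track(q,a,b,n=40):
    """pinv path from (x,y,z,jaw) a to b"""
    q=np.array(q,float)
    for s in np.linspace(0,1,n)[1:]:
        t=np.array(a)+s*(np.array(b)-a)
        for _ in range(3): q=np.clip(q+np.linalg.pinv(jac(q),rcond=1e-3)@err(q,*pose(*t)),lo,hi)
    return q
E
python3 - <<'E'
from sim import *
print(p.round(4),"rms",np.sqrt((f.fun**2).mean()).round(4))
for q,x,j in D[:3]: 
    A=fk(np.array(q),p)[1].as_matrix();print(j,np.arctan2(A[1,0],A[0,0]).round(3),A[:,2].round(2),A[:,0].round(2))
E
```

```text
[-0.9776  0.0417  0.4579  0.0209  0.4491  0.0762 -0.9409] rms 0.0132
-1.202 1.941 [-0. -0. -1.] [-0.36  0.93 -0.  ]
-1.145 1.993 [ 0.    0.01 -1.  ] [-0.41  0.91  0.  ]
-1.152 1.989 [-0.    0.01 -1.  ] [-0.41  0.91  0.01]
```

```bash
cat > t.py <<'E'
from sim import *
pi=np.pi
p[:]=least_squares(lambda v:np.r_[res(v),.1*(v[0]-.35)],[.34,0,.4,0,.4,0,.25]).x;print(p.round(3))
def run(q,pts,show=True):
    for a,b in zip(pts,pts[1:]):
        q=track(q,np.add(a,[0,0,0,pi]),np.add(b,[0,0,0,pi]));
        if show: print(np.round(b,3),q.round(2),"err",np.linalg.norm(err(q,*pose(*np.add(b,[0,0,0,pi])))).round(4))
    return q
V=(.6234,.0467,.148,-.042);U=(.5458,.2028,.1315,1.523);C=(.392,-.187,.248,1.209);B=(.4265,.0691,.2287,-.589)
if __name__=="__main__":
    print("test V->U expect .46 .61 -1.2 1.66 .6 1.28 .67");run([.48,.52,-.84,1.54,.4,1.26,-.46],[V,U])
    print("U->C expect 1.56 -.12 -1.12 1.86 -.11 1.33 1.68");run([.48,.59,-1.22,1.65,.57,1.31,.70],[(.543,.199,.15,1.529),(.463,0,.249,1.21),C])
    print("from now");q0=[1.79,-.5,-1.47,1.7,-.52,1.45,-.85];n=(.498,.0194,.291,-1.215)
    for via in([(.75,-.1,.3,-1.2)],[(.5,-.4,.25,-1.2)],[(.5,.02,.25,-2.5)],[(.5,-.3,.25,-1.2),(.7,-.3,.2,-1.2)]):
        print("--");run(q0,[n]+via+[(.6,.05,.2,-1.2)])
E
python3 t.py
```

```text
[0.304 0.042 0.448 0.027 0.434 0.045 0.364]
test V->U expect .46 .61 -1.2 1.66 .6 1.28 .67
[0.546 0.203 0.132 1.523] [ 0.45  0.63 -1.22  1.67  0.61  1.29  0.63] err 0.0
U->C expect 1.56 -.12 -1.12 1.86 -.11 1.33 1.68
[0.463 0.    0.249 1.21 ] [ 1.27  0.16 -1.47  1.76  0.16  1.37  0.97] err 0.0062
[ 0.392 -0.187  0.248  1.209] [ 1.69 -0.14 -1.23  1.83 -0.14  1.36  1.7 ] err 0.0
from now
--
[ 0.75 -0.1   0.3  -1.2 ] [ 2.6  -0.5  -1.47  0.9  -1.1   1.9  -0.62] err 0.4169
[ 0.6   0.05  0.2  -1.2 ] [ 0.13  0.3  -0.29  1.55  0.09  1.3  -1.37] err 0.0
--
[ 0.5  -0.4   0.25 -1.2 ] [ 2.6  -0.5  -1.47  1.29 -0.87  1.74  0.02] err 0.3486
[ 0.6   0.05  0.2  -1.2 ] [ 2.18 -0.5  -1.47  1.52 -0.76  1.51 -0.77] err 0.289
--
[ 0.5   0.02  0.25 -2.5 ] [ 1.94 -0.5  -1.47  1.63 -0.59  1.53 -2.11] err 0.0917
[ 0.6   0.05  0.2  -1.2 ] [ 2.2  -0.5  -1.47  1.51 -0.76  1.51 -0.78] err 0.2998
--
[ 0.5  -0.3   0.25 -1.2 ] [ 2.6  -0.5  -1.47  1.4  -0.76  1.64 -0.16] err 0.1992
[ 0.7 -0.3  0.2 -1.2] [ 2.6  -0.5  -1.47  1.11 -1.11  1.79 -0.21] err 0.4988
[ 0.6   0.05  0.2  -1.2 ] [ 0.66  0.52 -1.12  1.53  0.47  1.39 -1.7 ] err 0.0
```

```bash
cat > s.py <<'E'
from t import *
q0=[1.79,-.5,-1.47,1.7,-.52,1.45,-.85];n=(.498,.0194,.291,-1.215);G=(.56,.15,.2,-.6)
rng=np.random.default_rng(0);best=[]
import time;t0=time.time()
c=[[(.405,.171,.171,-.823),(.4265,.069,.2287,-.589),(.418,.008,.228,1.76),(.392,-.187,.249,1.209),(.463,0,.25,1.21)]]
while time.time()-t0<240:
    k=rng.integers(1,3);via=c.pop() if c else [(rng.uniform(.35,.6),rng.uniform(-.3,.5),rng.uniform(.1,.35),rng.uniform(-1.8,1.6)) for _ in range(k)]
    q=np.array(q0);E=[];a=n
    for b in via+[G]:
        q=track(q,np.add(a,[0,0,0,pi]),np.add(b,[0,0,0,pi]),15);E.append(np.linalg.norm(err(q,*pose(*np.add(b,[0,0,0,pi])))));a=b
    if max(E)<.03 : best.append((abs(q[2])+.5*abs(q[4]),np.round(via,2).tolist(),q.round(2).tolist(),np.round(E,3).tolist()))
best.sort(key=lambda t:t[0])
for b in best[:8]: print(b)
print(len(best))
E
python3 s.py
```

```text
[0.304 0.042 0.448 0.027 0.434 0.045 0.364]
(np.float64(0.8011005327390018), [[0.4, 0.15, 0.25, 1.12], [0.47, 0.36, 0.23, 1.45]], [0.26, 0.32, -0.7, 1.6, 0.21, 1.3, -1.07], [0.0, 0.0, 0.0])
(np.float64(0.8376799985705131), [[0.4, 0.0, 0.26, 1.31], [0.55, -0.23, 0.32, 0.89]], [0.28, 0.32, -0.73, 1.6, 0.22, 1.3, -1.08], [0.0, 0.0, 0.0])
(np.float64(0.8417966180484507), [[0.38, 0.27, 0.27, -0.28], [0.35, -0.25, 0.27, 0.55]], [0.28, 0.32, -0.73, 1.6, 0.22, 1.3, -1.08], [0.013, 0.0, 0.0])
(np.float64(0.847952993233684), [[0.41, 0.19, 0.25, -0.5], [0.35, 0.06, 0.17, 1.58]], [0.28, 0.32, -0.74, 1.6, 0.22, 1.3, -1.09], [0.0, 0.0, 0.0])
(np.float64(0.8600927840043322), [[0.37, -0.14, 0.26, -0.73], [0.56, 0.27, 0.16, 1.17]], [0.29, 0.33, -0.75, 1.6, 0.23, 1.3, -1.09], [0.0, 0.0, 0.0])
(np.float64(0.9498588941685447), [[0.35, -0.11, 0.26, 1.05], [0.53, 0.16, 0.13, 0.1]], [0.34, 0.35, -0.82, 1.6, 0.26, 1.31, -1.12], [0.0, 0.0, 0.0])
(np.float64(0.9716938507109452), [[0.4, -0.05, 0.2, 0.98], [0.42, -0.17, 0.21, 1.01]], [0.35, 0.35, -0.84, 1.6, 0.27, 1.31, -1.12], [0.0, 0.0, 0.0])
(np.float64(0.9755187509845755), [[0.39, -0.0, 0.2, -1.6], [0.47, -0.15, 0.3, 1.22]], [0.35, 0.35, -0.84, 1.6, 0.27, 1.31, -1.13], [0.006, 0.0, 0.0])
44
```

```bash
python3 -c "
from h import *
go(.46,.06,.28,-.43)"; python3 -c "
from t import *
run([1.79,-.5,-1.47,1.7,-.52,1.45,-.85],[(.498,.0194,.291,-1.215),(.46,.06,.28,-.43),(.43,.1,.265,.35),(.4,.15,.25,1.12),(.47,.36,.23,1.45),(.5,.3,.22,.8),(.53,.2,.21,.1),(.56,.15,.2,-.6)])"
```

```text
clock 39.85 pos [0.4979 0.0194 0.291 ] grip 0.998 j [ 1.79 -0.5  -1.47  1.7  -0.52  1.45 -0.85] jawang -1.215
 offset [-0.258  0.042 -0.11 ] turn [-0.063 -0.998  0.063] rows>= 5.0
[0.304 0.042 0.448 0.027 0.434 0.045 0.364]
[ 0.46  0.06  0.28 -0.43] [ 1.64 -0.45 -1.47  1.67 -0.45  1.53 -0.22] err 0.0
[0.43  0.1   0.265 0.35 ] [ 1.32 -0.27 -1.42  1.76 -0.27  1.43  0.3 ] err 0.0
[0.4  0.15 0.25 1.12] [ 1.   -0.23 -1.27  1.84 -0.23  1.38  0.9 ] err 0.0
[0.47 0.36 0.23 1.45] [ 0.13  0.49 -1.17  1.51  0.45  1.44  0.39] err 0.0
[0.5  0.3  0.22 0.8 ] [ 0.19  0.41 -1.03  1.55  0.35  1.38 -0.07] err 0.0
[0.53 0.2  0.21 0.1 ] [ 0.29  0.32 -0.87  1.62  0.25  1.32 -0.52] err 0.0
[ 0.56  0.15  0.2  -0.6 ] [ 0.26  0.32 -0.7   1.6   0.21  1.3  -1.07] err 0.0
```

Good: a clear way out of the joint-limit posture.

```bash
python3 -m pendant '{"offset":[[-0.05,0.01,-0.02],[-0.1,0.02,-0.05],[-0.15,0.03,-0.07],[-0.2,0.04,-0.09],[-0.258,0.04,-0.11],[-0.258,0.04,-0.11]],"turn":[[-0.01,-0.2,0.01],[-0.02,-0.4,0.02],[-0.04,-0.6,0.04],[-0.05,-0.8,0.05],[-0.06,-1,0.06],[-0.06,-1,0.06]]}' | head -2; python3 -c "
from h import *
go(.43,.1,.265,.35)"
```

```text
clock: 40.6
position: [0.4598, 0.0613, 0.28]
clock 40.60 pos [0.4598 0.0613 0.28  ] grip 1.002 j [ 1.61 -0.41 -1.47  1.74 -0.41  1.45 -0.23] jawang -0.426
 offset [-0.216  0.075  0.114] turn [-0.002 -0.988  0.004] rows>= 5.0
```

```bash
python3 -m pendant '{"offset":[[-0.05,0.01,0.02],[-0.1,0.03,0.05],[-0.15,0.05,0.08],[-0.2,0.07,0.1],[-0.216,0.075,0.114],[-0.216,0.075,0.114]],"turn":[[0,-0.2,0],[0,-0.4,0],[0,-0.6,0],[0,-0.8,0],[0,-0.99,0],[0,-0.99,0]]}' | head -2; python3 -c "
from h import *
go(.4,.15,.25,1.12)"
```

```text
clock: 41.35
position: [0.43, 0.1002, 0.2649]
clock 41.35 pos [0.43   0.1002 0.2649] grip 1.002 j [ 1.27 -0.26 -1.37  1.81 -0.26  1.38  0.31] jawang 0.349
 offset [-0.056  0.075  0.285] turn [ 0.    -0.982  0.006] rows>= 5.0
```

```bash
python3 -m pendant '{"offset":[[-0.01,0.01,0.06],[-0.02,0.03,0.12],[-0.03,0.05,0.18],[-0.05,0.07,0.25],[-0.056,0.075,0.285],[-0.056,0.075,0.285]],"turn":[[0,-0.2,0],[0,-0.4,0],[0,-0.6,0],[0,-0.8,0],[0,-0.98,0],[0,-0.98,0]]}' | head -2; python3 -c "
from h import *
go(.47,.34,.23,1.4)"
```

```text
clock: 42.1
position: [0.4, 0.1502, 0.25]
clock 42.10 pos [0.4    0.1502 0.25  ] grip 1.000 j [ 0.97 -0.22 -1.24  1.87 -0.22  1.35  0.9 ] jawang 1.114
 offset [1.006 0.104 0.105] turn [ 0.003 -0.364  0.005] rows>= 4.0
```

```bash
python3 -m pendant '{"offset":[[0.25,0.02,0.02],[0.5,0.05,0.05],[0.75,0.08,0.08],[1,0.1,0.1],[1,0.1,0.105],[1,0.1,0.105]],"turn":[[0,-0.1,0],[0,-0.2,0],[0,-0.3,0],[0,-0.364,0],[0,-0.364,0],[0,-0.364,0]]}' | head -2; python3 -c "
from h import *
go(.47,.25,.2,.7)
q=manip.get_obs()['joint_pos']
from t import *
for tgt in ([(.47,.25,.2,.7),(.45,.19,.15,-.0),(.444,.188,.12,-.827),(.444,.188,.005,-.827)],[(.543,.199,.15,1.529),(.543,.199,.006,1.529)],[(.444,.188,.12,2.31)]):
    print('--');run(q,[(.47,.34,.23,1.4)]+tgt)
"
```

```text
clock: 42.85
position: [0.4678, 0.3428, 0.2298]
clock 42.85 pos [0.4678 0.3428 0.2298] grip 1.002 j [ 0.21  0.5  -1.23  1.54  0.47  1.43  0.35] jawang 1.400
 offset [-0.456  0.146 -0.09 ] turn [-0.004  0.891  0.006] rows>= 4.0
[0.304 0.042 0.448 0.027 0.434 0.045 0.364]
--
[0.47 0.25 0.2  0.7 ] [ 0.37  0.33 -1.13  1.71  0.31  1.3  -0.12] err 0.0
[ 0.45  0.19  0.15 -0.  ] [ 0.39  0.23 -0.98  1.88  0.21  1.14 -0.66] err 0.0
[ 0.444  0.188  0.12  -0.827] [ 0.24  0.21 -0.79  1.94  0.17  1.06 -1.45] err 0.0
[ 0.444  0.188  0.005 -0.827] [ 0.11  0.43 -0.68  2.04  0.37  0.8  -1.62] err 0.0
--
[0.543 0.199 0.15  1.529] [ 0.46  0.59 -1.22  1.66  0.57  1.31  0.67] err 0.0
[0.543 0.199 0.006 1.529] [ 0.34  0.76 -1.05  1.78  0.75  1.06  0.54] err 0.0
--
[0.444 0.188 0.12  2.31 ] [ 0.64  0.59 -1.47  1.93  0.63  1.22  1.25] err 0.0041
```

```bash
python3 -m pendant '{"offset":[[-0.1,0.03,-0.02],[-0.2,0.06,-0.04],[-0.3,0.1,-0.06],[-0.45,0.14,-0.09],[-0.456,0.146,-0.09],[-0.456,0.146,-0.09]],"turn":[[0,0.2,0],[0,0.4,0],[0,0.6,0],[0,0.8,0],[0,0.89,0],[0,0.89,0]]}' | head -2; python3 -c "
from h import *
go(.45,.2,.15,0)"
```

```text
clock: 43.6
position: [0.4709, 0.248, 0.2005]
clock 43.60 pos [0.4709 0.248  0.2005] grip 1.003 j [ 0.4   0.34 -1.14  1.71  0.32  1.3  -0.11] jawang 0.694
 offset [-0.235  0.251 -0.119] turn [-0.006  0.883  0.003] rows>= 4.0
```

```bash
python3 -m pendant '{"offset":[[-0.05,0.05,-0.03],[-0.1,0.1,-0.06],[-0.15,0.15,-0.08],[-0.2,0.2,-0.1],[-0.235,0.25,-0.119],[-0.235,0.25,-0.119]],"turn":[[0,0.2,0],[0,0.4,0],[0,0.6,0],[0,0.8,0],[0,0.883,0],[0,0.883,0]]}' | head -2;  python3 -m pendant '{"offset":[[0,0,0],[0,0,0],[0,0,0],[0,0.05,0],[0,0.05,0],[0,0.05,0]],"turn":[[0,0.2,0],[0,0.4,0],[0,0.6,0],[0,0.8,0],[0,1,0],[0,1,0]]}' | head -2; python3 -c "
from h import *
go(.444,.188,.006,-.827)"
```

```text
clock: 44.35
position: [0.4499, 0.199, 0.1501]
clock: 45.1
position: [0.4503, 0.1996, 0.1406]
clock 45.10 pos [0.4503 0.1996 0.1406] grip 1.000 j [ 0.32  0.22 -0.91  1.88  0.18  1.13 -1.43] jawang -0.784
 offset [ 0.021  0.673 -0.066] turn [-0.005  0.054 -0.004] rows>= 3.0
```

```bash
python3 -m pendant '{"offset":[[0.021,0.1,-0.066],[0.021,0.2,-0.066],[0.021,0.4,-0.066],[0.021,0.58,-0.066],[0.021,0.65,-0.066],[0.021,0.672,-0.066],[0.021,0.672,-0.066]],"turn":[[0,0.03,0],[0,0.054,0],[0,0.054,0],[0,0.054,0],[0,0.054,0],[0,0.054,0],[0,0.054,0]]}'; python3 -m pendant '{"offset":[[0,0,0],[0,0,0],[0,0,0],[0,0,0],[0,0,0],[0,0,0],[0,0,0]],"turn":[[0,0,0],[0,0,0],[0,0,0],[0,0,0],[0,0,0],[0,0,0],[0,0,0]]}' 0 60; python3 -c "
from h import *
x=manip.get_obs()['position'];go(x[0]+.005,x[1],x[2],-.827)"
```

```text
clock: 45.98
position: [0.4446, 0.1884, 0.0071]
ee_rot: [-0.646, 0.284, -0.284, 0.65]
ft_force: [0.6, -0.5, 0.4]
grip_width: 0.999
clock: 46.85
position: [0.4448, 0.1886, 0.008]
ee_rot: [-0.646, 0.284, -0.284, 0.65]
ft_force: [-4.2, -1.8, 11.4]
grip_width: 0.466
clock 46.85 pos [0.4448 0.1886 0.008 ] grip 0.466 j [ 0.23  0.4  -0.81  2.01  0.38  0.87 -1.61] jawang -0.826
 offset [0.017 0.    0.018] turn [-0.007  0.002 -0.003] rows>= 1.0
```

Lift 3 mm, shift, set down, release, then go out over the valve (jaw −0.042).

```bash
python3 -m pendant '{"offset":[[0,-0.015,0],[0.017,-0.015,0.018],[0.017,-0.015,0.018],[0.017,-0.005,0.018],[0.017,0.002,0.018],[0.017,0.002,0.018]],"turn":[[0,0,0],[0,0,0],[0,0,0],[0,0,0],[0,0,0],[0,0,0]]}'; python3 -m pendant '{"offset":[[0,0,0],[0,0,0],[0,0,0],[0,0,0],[0,0,0],[0,-0.1,0],[0,-0.4,0],[0,-0.7,0],[0,-0.7,0]],"turn":[[0,0,0],[0,0,0],[0,0,0],[0,0,0],[0,0,0],[0,0,0],[0,0,0],[0,0,0],[0,0,0]]}' 100; python3 -c "
from h import *
go(.6225,.0465,.15,-.042);q=manip.get_obs()['joint_pos']
from t import *
run(q,[(.45,.188,.15,-.827),(.6225,.0465,.15,-.042),(.35,-.3,.25,-1.1)])"
```

```text
clock: 47.6
position: [0.4497, 0.1885, 0.008]
ee_rot: [-0.646, 0.284, -0.284, 0.65]
ft_force: [-4.6, -2.4, 8.9]
grip_width: 0.462
clock: 48.72
position: [0.4517, 0.1893, 0.1535]
ee_rot: [-0.644, 0.281, -0.286, 0.651]
ft_force: [-0.6, 0.3, -0.6]
grip_width: 0.997
clock 48.73 pos [0.4517 0.1893 0.1535] grip 0.997 j [ 0.37  0.18 -0.92  1.88  0.16  1.14 -1.44] jawang -0.825
 offset [1.104 0.022 0.143] turn [-0.013 -0.997  0.009] rows>= 5.0
[0.304 0.042 0.448 0.027 0.434 0.045 0.364]
[ 0.622  0.046  0.15  -0.042] [ 0.54  0.55 -0.94  1.53  0.45  1.29 -0.49] err 0.0
[ 0.35 -0.3   0.25 -1.1 ] [ 1.38 -0.03 -0.71  1.82 -0.02  1.35 -0.43] err 0.0
```

```bash
python3 -m pendant '{"offset":[[0.25,0,0.03],[0.5,0,0.06],[0.75,0,0.1],[0.95,0.02,0.12],[1,0.02,0.143],[1,0.02,0.143],[1,0.02,0.143]],"turn":[[0,-0.2,0],[0,-0.4,0],[0,-0.6,0],[-0.01,-0.8,0],[-0.01,-1,0],[-0.01,-1,0],[-0.01,-1,0]]}' | head -2; python3 - <<'E'
from h import *
go(.622,.0463,.0545,-.042)
p,d=snap('top','10');q,d=snap('side','10')
a=cv2.resize(p[190:315,190:340],(480,400),interpolation=cv2.INTER_CUBIC);b=cv2.resize(q[130:290,220:348],(320,400),interpolation=cv2.INTER_CUBIC)
cv2.imwrite('pics/v10.png',np.hstack([a,b])[:,:,::-1])
E
```

```text
clock: 49.6
position: [0.6077, 0.0627, 0.1507]
clock 49.60 pos [0.6077 0.0627 0.1507] grip 1.001 j [ 0.5   0.5  -0.89  1.57  0.41  1.26 -0.5 ] jawang -0.042
 offset [ 0.071  0.482 -0.079] turn [0.    0.    0.009] rows>= 2.0
```

View pics/v10.png

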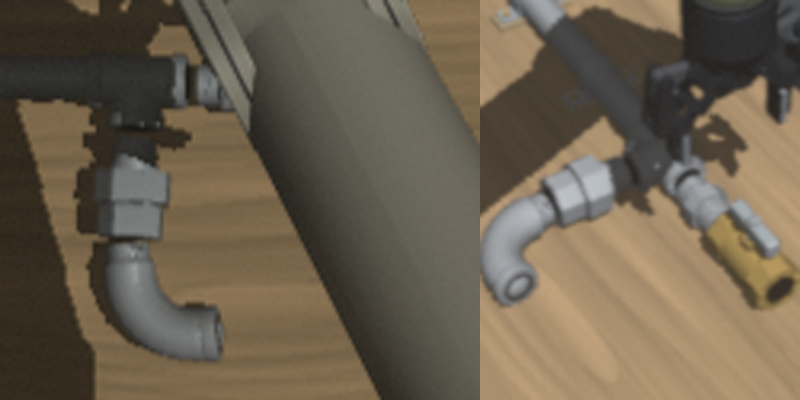

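Union–bend gap is now about 5 mm and in line. Grip the valve and slide it 8 mm towards the nipple.

```bash
python3 -m pendant '{"offset":[[0.071,0.05,-0.079],[0.071,0.1,-0.079],[0.071,0.25,-0.079],[0.071,0.4,-0.079],[0.071,0.46,-0.079],[0.071,0.48,-0.079],[0.071,0.48,-0.079]],"turn":[[0,0,0],[0,0,0.009],[0,0,0.009],[0,0,0.009],[0,0,0.009],[0,0,0.009],[0,0,0.009]]}'; python3 -m pendant '{"offset":[[0,0,0],[0,0,0],[0,0,0],[0,0,0],[0,0,0],[0,0,0],[0,0,0],[0,0,0]],"turn":[[0,0,0],[0,0,0],[0,0,0],[0,0,0],[0,0,0],[0,0,0],[0,0,0],[0,0,0]]}' 0 60; python3 -c "
from h import *
x=manip.get_obs()['position'];go(x[0]+.0003,x[1]+.008,x[2],-.042)"
```

```text
clock: 50.58
position: [0.6225, 0.0463, 0.0556]
ee_rot: [0.707, -0.014, 0.015, -0.707]
ft_force: [0.0, 0.2, 0.3]
grip_width: 1.0
clock: 51.58
position: [0.6225, 0.0463, 0.0558]
ee_rot: [0.707, -0.014, 0.015, -0.707]
ft_force: [-2.0, -1.3, 5.7]
grip_width: 0.147
clock 51.58 pos [0.6225 0.0463 0.0558] grip 0.147 j [ 0.46  0.63 -0.82  1.61  0.5   1.12 -0.52] jawang -0.041
 offset [-0.   -0.    0.04] turn [0.001 0.002 0.002] rows>= 1.0
```

```bash
python3 -m pendant '{"offset":[[0,-0.005,0],[0,-0.005,0.01],[0,-0.005,0.02],[0,-0.005,0.02]],"turn":[[0,0,0],[0,0,0],[0,0,0],[0,0,0]]}'; python3 -m pendant '{"offset":[[0,0,0.01],[0,0,0.02],[0,0,0.02]],"turn":[[0,0,0],[0,0,0],[0,0,0]]}'
```

```text
clock: 52.08
position: [0.6224, 0.0507, 0.0565]
ee_rot: [0.707, -0.014, 0.014, -0.707]
ft_force: [0.1, -0.1, -6.6]
grip_width: 0.151
clock: 52.45
position: [0.6226, 0.055, 0.0566]
ee_rot: [0.707, -0.014, 0.014, -0.707]
ft_force: [-0.3, -0.3, -7.1]
grip_width: 0.147
```

```bash
python3 -m pendant '{"offset":[[0,0.005,0],[0,0.007,0],[0,0.007,0]],"turn":[[0,0,0],[0,0,0],[0,0,0]]}'; python3 -m pendant '{"offset":[[0,0,0],[0,0,0],[0,0,0],[0,0,0],[0,0,0],[0,-0.1,0],[0,-0.3,0],[0,-0.5,0],[0,-0.6,0]],"turn":[[0,0,0],[0,0,0],[0,0,0],[0,0,0],[0,0,0],[0,0,0],[0,0,0],[0,0,0],[0,0,0]]}' 100;  python3 -c "
from h import *
go(.48,-.12,.2,-.57)"
```

```text
clock: 52.82
position: [0.6228, 0.055, 0.0559]
ee_rot: [0.707, -0.014, 0.015, -0.707]
ft_force: [-3.7, -2.2, 4.8]
grip_width: 0.143
clock: 53.95
position: [0.6235, 0.0556, 0.1795]
ee_rot: [0.707, -0.012, 0.016, -0.707]
ft_force: [0.2, 1.2, -0.4]
grip_width: 0.999
clock 53.95 pos [0.6235 0.0556 0.1795] grip 0.999 j [ 0.49  0.51 -0.89  1.5   0.4   1.32 -0.47] jawang -0.040
 offset [-0.682 -0.106 -0.906] turn [-0.002  0.675  0.007] rows>= 4.0
```

```bash
python3 -m pendant '{"offset":[[-0.15,-0.1,-0.2],[-0.3,-0.1,-0.4],[-0.45,-0.1,-0.6],[-0.6,-0.1,-0.8],[-0.68,-0.1,-0.9],[-0.68,-0.1,-0.9]],"turn":[[0,0.2,0],[0,0.4,0],[0,0.6,0],[0,0.675,0],[0,0.675,0],[0,0.675,0]]}'|head -2;python3 -m pendant '{"offset":[[0,0,-0.2],[0,0,-0.4],[0,0,-0.6],[0,0,-0.8],[0,0,-0.9],[0,0,-0.9]],"turn":[[0,0.2,0],[0,0.4,0],[0,0.6,0],[0,0.675,0],[0,0.675,0],[0,0.675,0]]}'|head -2; python3 - <<'E'
from h import *
print(manip.get_obs()['joint_pos'].round(2))
p,d=snap('top','11');q,d=snap('side','11')
a=cv2.resize(p[192:312,195:325],(520,480),interpolation=cv2.INTER_CUBIC);b=cv2.resize(q[150:310,240:333],(279,480),interpolation=cv2.INTER_CUBIC)
cv2.imwrite('pics/v11.png',np.hstack([a,b])[:,:,::-1])
def rows(box,z,vs):
    M=grey(p,box,70,25)
    for v in vs:
        u=np.nonzero(M[v])[0]
        if len(u): X=pix2plane('top',[[u.min()-.5,v],[u.max()+.5,v]],z);print(v,'x %.4f y %.4f..%.4f mid %.4f'%(X[0,0],X[1,1],X[0,1],X[:,1].mean()))
rows((205,231,262,264),.027,range(232,264,4));rows((205,265,262,312),.0215,range(266,286,3))
M=grey(p,(236,195,272,227),70,25)
for u in range(244,272,2):
    v=np.nonzero(M[:,u])[0]
    if len(v):
        X=pix2plane('top',[[u,v.min()-.5],[u,v.max()+.5]],.021);print(u,'y %.4f x %.4f..%.4f mid %.4f'%(X[0,1],X[1,0],X[0,0],X[:,0].mean()))
M=grey(p,(274,200,316,222),45,60);print('handle',[np.round(t,4) for t in rect('top',M,.072)[1:]])
for k,b,z in(('cap',(463,220,492,247),.02),('red',(385,270,412,300),.03)): print(k,rect('top',grey(p,b),z)[1])
E
```

```text
clock: 54.7
position: [0.4793, -0.1207, 0.1991]
clock: 55.45
position: [0.3818, -0.2722, 0.1989]
[ 1.14  0.04 -0.62  1.88  0.03  1.23 -0.6 ]
232 x 0.5837 y 0.1919..0.2091 mid 0.2005
236 x 0.5739 y 0.1820..0.2164 mid 0.1992
240 x 0.5640 y 0.1820..0.2163 mid 0.1992
244 x 0.5543 y 0.1722..0.2285 mid 0.2003
248 x 0.5445 y 0.1722..0.2309 mid 0.2015
252 x 0.5346 y 0.1722..0.2308 mid 0.2015
256 x 0.5247 y 0.1770..0.2258 mid 0.2014
260 x 0.5149 y 0.1770..0.2258 mid 0.2014
266 x 0.5005 y 0.1875..0.2193 mid 0.2034
269 x 0.4932 y 0.1875..0.2217 mid 0.2046
272 x 0.4859 y 0.1850..0.2216 mid 0.2033
275 x 0.4786 y 0.1825..0.2240 mid 0.2033
278 x 0.4713 y 0.1801..0.2215 mid 0.2008
281 x 0.4640 y 0.1776..0.2214 mid 0.1995
284 x 0.4566 y 0.1703..0.2190 mid 0.1946
252 y 0.1495 x 0.6074..0.6401 mid 0.6237
254 y 0.1445 x 0.6048..0.6400 mid 0.6224
256 y 0.1396 x 0.6072..0.6399 mid 0.6236
258 y 0.1346 x 0.6072..0.6399 mid 0.6235
260 y 0.1296 x 0.6021..0.6448 mid 0.6234
262 y 0.1246 x 0.6020..0.6448 mid 0.6234
264 y 0.1197 x 0.6019..0.6447 mid 0.6233
266 y 0.1147 x 0.6043..0.6421 mid 0.6232
268 y 0.1098 x 0.6043..0.6395 mid 0.6219
270 y 0.1048 x 0.6067..0.6394 mid 0.6230
handle [array([0.6206, 0.0532]), array([57.3316, 14.5321]), array([0.0158, 0.9999])]
cap [ 0.57126929 -0.41472574]
red [ 0.44033719 -0.2091142 ]
```

View pics/v11.png

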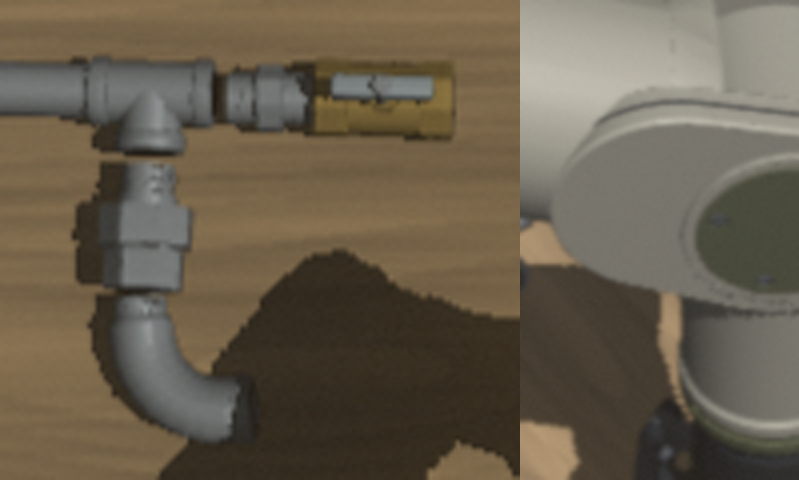

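All in line; the nipple–tee gap is the largest (crop 213–228, perhaps 9–12 mm), so I'll push valve and nipple another 6 mm.

```bash
python3 -m pendant '{"offset":[[0,0,0.2],[0,0,0.4],[0,0,0.6],[0,0,0.8],[0,0,0.9],[0,0,0.9]],"turn":[[0,-0.2,0],[0,-0.4,0],[0,-0.6,0],[0,-0.675,0],[0,-0.675,0],[0,-0.675,0]]}'|head -2; python3 -c "
from h import *
go(.6228,.055,.15,-.042)"
```

```text
clock: 56.3
position: [0.5448, -0.1861, 0.1995]
clock 56.30 pos [ 0.5448 -0.1861  0.1995] grip 0.994 j [ 0.87  0.33 -0.76  1.61  0.23  1.29 -0.49] jawang -0.567
 offset [-0.319  0.251  1.225] turn [-0.003 -0.668  0.007] rows>= 5.0
```

```bash
python3 -m pendant '{"offset":[[-0.06,0,0.25],[-0.12,0,0.5],[-0.2,0,0.75],[-0.26,0.05,1],[-0.26,0.1,1],[-0.26,0.1,1]],"turn":[[0,-0.2,0],[0,-0.4,0],[0,-0.6,0],[0,-0.668,0],[0,-0.668,0],[0,-0.668,0]]}'|head -2; python3 -c "
from h import *
go(.6228,.055,.0555,-.042)"
```

```text
clock: 57.05
position: [0.6076, 0.0099, 0.1793]
clock 57.05 pos [0.6076 0.0099 0.1793] grip 0.999 j [ 0.58  0.47 -0.88  1.55  0.37  1.3  -0.39] jawang -0.042
 offset [0.064 0.619 0.228] turn [-0.    -0.001  0.005] rows>= 3.0
```

```bash
python3 -m pendant '{"offset":[[0.064,0.05,0.2],[0.064,0.1,0.228],[0.064,0.2,0.228],[0.064,0.4,0.228],[0.064,0.55,0.228],[0.064,0.61,0.228],[0.064,0.619,0.228],[0.064,0.619,0.228]],"turn":[[0,0,0],[0,0,0],[0,0,0],[0,0,0],[0,0,0],[0,0,0],[0,0,0],[0,0,0]]}'; python3 -m pendant '{"offset":[[0,0,0],[0,0,0],[0,0,0],[0,0,0],[0,0,0],[0,0,0],[0,0,0],[0,0,0]],"turn":[[0,0,0],[0,0,0],[0,0,0],[0,0,0],[0,0,0],[0,0,0],[0,0,0],[0,0,0]]}' 0 60; python3 -m pendant '{"offset":[[0,-0.004,0],[0,-0.004,0.01],[0,-0.004,0.02],[0,-0.004,0.03],[0,-0.004,0.03]],"turn":[[0,0,0],[0,0,0],[0,0,0],[0,0,0],[0,0,0]]}'
```

```text
clock: 58.05
position: [0.6235, 0.0547, 0.0566]
ee_rot: [-0.707, 0.013, -0.017, 0.707]
ft_force: [-0.1, -0.8, 0.2]
grip_width: 1.0
clock: 59.05
position: [0.6234, 0.0547, 0.0568]
ee_rot: [0.707, -0.013, 0.017, -0.707]
ft_force: [-3.5, -0.6, 5.0]
grip_width: 0.148
clock: 59.68
position: [0.6234, 0.0612, 0.0573]
ee_rot: [-0.707, 0.013, -0.017, 0.707]
ft_force: [-0.2, -0.7, -5.7]
grip_width: 0.144
```

Set down, release, retreat, final measurement.

```bash
python3 -m pendant '{"offset":[[0,0.003,0],[0,0.005,0],[0,0.005,0]],"turn":[[0,0,0],[0,0,0],[0,0,0]]}'; python3 -m pendant '{"offset":[[0,0,0],[0,0,0],[0,0,0],[0,0,0],[0,0,0],[0,-0.1,0],[0,-0.3,0],[0,-0.5,0],[0,-0.6,0]],"turn":[[0,0,0],[0,0,0],[0,0,0],[0,0,0],[0,0,0],[0,0,0],[0,0,0],[0,0,0],[0,0,0]]}' 100|head -2;python3 -m pendant '{"offset":[[-0.15,-0.1,-0.2],[-0.3,-0.1,-0.4],[-0.45,-0.1,-0.6],[-0.6,-0.1,-0.8],[-0.68,-0.1,-0.9],[-0.68,-0.1,-0.9]],"turn":[[0,0.2,0],[0,0.4,0],[0,0.6,0],[0,0.675,0],[0,0.675,0],[0,0.675,0]]}'|head -2;python3 -m pendant '{"offset":[[0,0,-0.2],[0,0,-0.4],[0,0,-0.6],[0,0,-0.8],[0,0,-0.9],[0,0,-0.9]],"turn":[[0,0.2,0],[0,0.4,0],[0,0.6,0],[0,0.675,0],[0,0.675,0],[0,0.675,0]]}'|head -2; python3 - <<'E'
from h import *
p,d=snap('top','12')
cv2.imwrite('pics/v12.png',cv2.resize(p[192:312,195:325],(650,600),interpolation=cv2.INTER_CUBIC)[:,:,::-1])
M=grey(p,(236,195,272,227),70,25)
for u in range(244,272,2):
    v=np.nonzero(M[:,u])[0]
    if len(v):
        X=pix2plane('top',[[u,v.min()-.5],[u,v.max()+.5]],.021);print(u,'y %.4f x %.4f..%.4f mid %.4f'%(X[0,1],X[1,0],X[0,0],X[:,0].mean()))
M=grey(p,(270,200,316,222),45,60);print('handle',[np.round(t,4) for t in rect('top',M,.072)[1:]])
X=cloud('top',d)
for k,b in dict(nip=(256,208,266,224),valve=(285,205,300,214),union=(220,240,240,250),bend=(224,280,238,295)).items():
    P=X[b[1]:b[3],b[0]:b[2]].reshape(-1,3);print(k,'top z %.4f'%np.nanpercentile(P[:,2],85))
for k,b,z in(('cap',(463,220,492,247),.02),('red',(385,270,412,300),.03)): print(k,rect('top',grey(p,b),z)[1])
E
```

```text
clock: 60.05
position: [0.6236, 0.0611, 0.0568]
ee_rot: [-0.707, 0.013, -0.017, 0.707]
ft_force: [-3.3, -2.0, 1.8]
grip_width: 0.147
clock: 61.18
position: [0.6239, 0.0616, 0.1805]
clock: 61.92
position: [0.4791, -0.1143, 0.1994]
clock: 62.68
position: [0.3812, -0.2655, 0.1987]
244 y 0.1694 x 0.6052..0.6480 mid 0.6266
246 y 0.1644 x 0.6051..0.6479 mid 0.6265
248 y 0.1594 x 0.6075..0.6478 mid 0.6277
250 y 0.1545 x 0.6075..0.6402 mid 0.6238
252 y 0.1495 x 0.6074..0.6426 mid 0.6250
254 y 0.1445 x 0.6073..0.6425 mid 0.6249
256 y 0.1396 x 0.6072..0.6425 mid 0.6248
258 y 0.1346 x 0.6021..0.6449 mid 0.6235
260 y 0.1296 x 0.6021..0.6448 mid 0.6234
262 y 0.1246 x 0.6020..0.6448 mid 0.6234
264 y 0.1197 x 0.6069..0.6447 mid 0.6258
266 y 0.1147 x 0.6068..0.6421 mid 0.6245
268 y 0.1098 x 0.6068..0.6395 mid 0.6231
270 y 0.1048 x 0.6243..0.6394 mid 0.6318
handle [array([0.6207, 0.0592]), array([59.7164, 14.5326]), array([0.0158, 0.9999])]
nip top z 0.0406
valve top z 0.0739
union top z 0.0559
bend top z 0.0412
cap [ 0.57055676 -0.41501569]
red [ 0.4394415  -0.20772586]
```

View pics/v12.png

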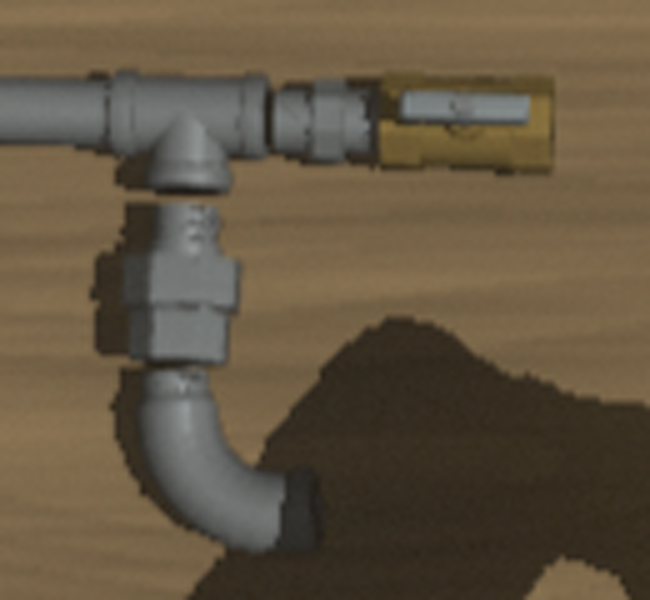

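```bash
python3 -c "
from workcell import manip
print(manip.hand_in())"
```

```text
the job is handed in; nothing more can be done
None
```

I laid out all four fittings round the tee and handed the job in at about 63 s. No verdict came back, so what follows rests on my last measurements.

**Run side:** the nipple sits about 32 mm out from the tee mouth and within about 2 mm of the pipe line. The valve follows, practically touching it (centres about 68 mm apart), handle up, yaw within about 0.06 rad.

**Branch side:** the union has its tail to the tee, centre about 46 mm out and about 1 mm off the axis. The bend has its male end to the union, in line to within 1–2 mm, with a gap of roughly 2–5 mm. Its open end points to the valve's side.

**Heights and bystanders:** depth readings of the tops (41, 74, 56 and 41 mm for nipple, valve, union and bend) fit parts lying flat. The cap and reducing socket read within about 2 mm of where they started.

**Corrections and disagreements:**
- **Fittings moved again:** the union was first about 5 mm off line and the gap to the bend was wide, so I regripped both. I pushed the valve and nipple closer in two steps.
- **Joint limits:** on the way back to the bend the arm drifted onto two joint limits and stopped short. I planned a way out and carried on.
- **Accuracy:** camera and arm positions disagreed by about 2 mm. Gaps read from the slanted view are good to about 3 mm, which is within the tolerances.
- **No final side view:** the arm hid the layout from the side camera on its last picture, so the final check is from the top camera only.

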